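Fossil slab onto the microscope stage with a wide spatula

ROBOT

A 6-joint arm with a two-finger parallel gripper is mounted at the origin on the work surface. World frame = base frame: x ahead of the robot, y to its left, z up, the work surface at z = 0. Lengths are in m, angles in rad, forces in N, time in s.
With the tool pointing down it reaches from about 0.375 to 0.9 m from the base axis. Payload 3.1 kg.
Tool frame: the origin (TCP) lies at the centre of the arm's flange, where the gripper is bolted on; the fingertips stand tip_reach ahead of it and the grasp point (between the pads) lies 164 mm ahead of it (tip_reach is the distance from the TCP to the fingertips, in m); z points along the fingers, y is the direction in which the jaws open and shut (so a half turn about z gives the same grasp; the last joint's range is limited). The gripper opens to 87 mm and grips with 3 to 60 N. Pads are 19 mm wide; open, the fingers measure 117 mm over their backs; the gripper's body (75 mm by 190 mm) begins 51 mm behind the grasp point.
Start: joints at [-1.329, 0.527, 1.433, -0, 1.181, -0.178], TCP at [0.255, -0.571, 0.405] pointing down, gripper open.
Joint ranges: [-3.08, 3.08], [-0.75, 2.2], [0.22, 2.44], [-1.43, 4.57], [0, 2.65], [-2.85, 2.85]. Speed limits (rad/s): [2.79, 2.79, 3.14, 3.14, 3.14, 3.14].

INTERFACE

Orientations are given as a unit quaternion [x, y, z, w].
In Python, from rig import get_obs, camera, hand_in, tip_reach gives the robot as it stands. The module is installed in compiled form; this text tells all that it offers.
- The arm moves only by the tool servo_tool, never from a script. Its argument "steps" is one flat list of numbers, 5 for each row, row after row: the finger opening in m, from 0 to 0.087, then the shift along the tool's x, y, z in m, then the turn about the tool's z in rad. A call has 1 to 12 rows; each row is the pose to reach, as a shift and turn from the pose commanded when the call began, along the tool's axes at that moment; what a row does not reach only later rows make up. A row lasts 1/8 s, in which the tool goes at most 62.5 mm and 10.7 degrees, less where a joint would pass 70% of its speed; a pose out of reach is approached as far as the arm can. A call with a gripper value outside its range is refused whole. The fingers move at their own pace and stop on an object; "force" is the grip in N (left out, the last holds). Time passes only in rows, so rows that repeat a pose let the fingers close. It gives the time, the measured TCP pose, the force and the opening at its end, in the units of the state.
- get_obs(): the state, without advancing time (a new reading comes with each control period).
- camera(name): name is "scene" or "top" or "wrist"; returns a dict with "pixels" (420x560x3 uint8, blue, green, red), "vertical_fov" (degrees; the focal length in pixels is half the picture's height over the tangent of half this angle, whatever the lens; pixels are square), "cx", "cy" (the principal point, pixels), "D" ([k1, k2, p1, p2, k3] as OpenCV has them; the pictures are not rectified), "T" (4x4, takes a point from camera to world coordinates). Camera axes: x right, y up, looking along -z (the intrinsics and any distortion apply to the point x, -y, -z); pixel columns grow to the right and rows downward; lengths in m; the calibration is good to about 2 mm. A picture is of the moment at which its call begins. There is no depth.
- hand_in(): hands the job in, once; it reports no verdict.
The state is a dict: "time": time; "q": joint angles; "joint_velocities": joint speeds; "joint_torque": joint torques, N m; "position": TCP position; "tool_rot": TCP orientation; "ft_force": force on the tool from outside, world axes, zero at the start; "moment": the same for the moment, N m; "grip_width": finger opening in m.
Only numpy, scipy, OpenCV 4.12 (cv2) and the standard library are available. Lean on these libraries where they do the work, as an engineer would, in place of code of your own. Each camera call takes 0.05 s, during which the arm holds its last target.

TASK

The thin slate slab with the leaf fossil is brittle: slide the wide spatula under it in the steel tray, lift it out lying on the blade, and lay it flat in the middle of the round white stage plate of the microscope, without touching it with the fingers, dropping it or tipping it up steeply. Then lay the spatula down flat on the bench, clear of the tray and the microscope, and leave the things around as they are.

Things in the scene. Friction and masses are not known exactly. Their poses are not given: they have to be found in the camera images.
- slab: Grey slate slab with a pale leaf fossil, about 0.17 kg, irregular eight-sided outline 87 mm along its x, 97 mm along its y (no point over 55 mm from the middle), 9 mm thick. The underside is smaller (78 % of the outline): a bevel rises to 4 mm at the outer edge all round, so a thin blade can enter. Origin: middle of the underside, z up. Loose on the tray floor, friction about 0.4.
- tray: Stainless tray fixed to the bench, 170 mm along its x, 260 mm along its y, rims 20 mm high and 3 mm thick all round, flat floor 3 mm above the bench. Origin: middle of its underside. The slab starts nearer the rim at the -y end; that rim (inner face 127 mm from the origin) can serve as backstop.
- spatula: Wide offset spatula, 0.165 kg, lying on its blade with the handle in the air. x points from handle to blade tip, z up; origin: underside of the blade's rear edge (root), in the middle; the balance point is about 12 mm ahead of it. A 22 mm wide cranked neck rises from the root to the handle: black bar, 16 mm wide (y), 20 mm tall, level, x = -35 to -165 mm, its middle 50 mm above the blade's underside.
- spatula_grip (a point): Point in the middle of the spatula's handle section, 65 mm behind the blade root (30 mm behind the handle's front end): a good place to pinch the handle across its 16 mm width from above, with the fingers clear of the neck.
- blade_tip (a point): Middle of the blade's front edge, underside. The blade is 115 mm long, 80 mm wide, 1.6 mm thick, of polished steel: friction on slate 0.25 to 0.35, so the slab stays on it up to a slope of about 13 degrees and slides off beyond about 20. It is springy and bends at its root, 5 N m per rad (about 0.4 N at the tip per mm), so it may be pressed down lightly.
- stage (a point): Centre of the round white stage plate (120 mm across, in a dark ring 140 mm across) on the flat top of the microscope's base, 55 mm above the bench; z up. The flat top extends 100 mm either way along this point's x, 110 mm along +y, 190 mm along -y.
- microscope: Stereo microscope on a pole stand, fixed to the bench. Origin: on the bench below the middle of the stage plate, axes as the stage point's. The pole (30 mm thick) stands 148 mm along -y; the head is swung aside beyond the pole, higher than 220 mm above the bench.
- petri_dish: Closed clear Petri dish, 93 mm across, 16 mm high, standing by; leave it alone. Origin: middle of its underside.
- dropper_bottle: Amber dropper bottle, 36 mm across, 94 mm high, standing by; leave it alone. Origin: middle of its underside.
- brush: Small hand brush, 170 mm long, lying by; leave it alone. Origin: middle of its underside.
Things that resemble listed ones, but are neither listed nor needed, are in the scene too. Several things have the shape of the slab; the one meant has the colours described above.

How it is judged:
By the outcome, as a careful person would: the job done as asked, in the order asked, and still so for the second after the job is handed in, with the robot touching nothing.
It also fails if it takes over 64 s, if anything falls off the work surface, if the arm or the gripper's body presses on something with over 40 N, if the wrist force passes 120 N, or if a joint passes its speed limit or range.

## Working session

There is one attempt and no reset: what is moved stays moved. The work goes in short steps, Python scripts to look and compute and a tool call to move; the robot and the scene stay as the last step left them, time stands still between calls to the robot, and variables do not carry over. Pictures are saved under pics/ and viewed, and the job is handed in when it is done.

Besides the shell and the picture viewer there is one more tool, called after ">>>" in YAML: its name, and indented under it one key for each argument. servo_tool: Moves the arm, as the interface text tells. Its arguments: {"type":"object","properties":{"steps":{"type":"array"},"force":{"type":"number"}},"required":["steps"]}

```bash
mkdir -p pics; ls; python3 - <<'E'
from rig import get_obs,camera,tip_reach
import cv2
print(tip_reach); print(get_obs())
for n in("scene","top","wrist"):
    c=camera(n); cv2.imwrite(f"pics/{n}0.png",c["pixels"]); print(n,{k:c[k] for k in c if k!="pixels"})
E
```

```text
pics
0.1822
{'time': 0.0, 'q': array([-1.32949234e+00,  5.28467135e-01,  1.43395254e+00,  3.44853274e-06,
        1.18138074e+00, -1.78502022e-01]), 'joint_velocities': array([ 0.00050245,  0.00185269,  0.00043797, -0.00069814,  0.00131066,
        0.00187113]), 'joint_torque': array([ 8.01573078e-04, -4.40039635e+01, -1.76590741e+01,  6.35130052e-02,
        5.83134172e-02, -1.43945490e-04]), 'position': array([ 0.25467803, -0.57036218,  0.40375462]), 'tool_rot': array([ 9.78050671e-01,  2.08364264e-01, -3.30635394e-05, -1.10338531e-03]), 'ft_force': array([ 0.0208355 , -0.17821363,  0.14501291]), 'moment': array([-0.01325864, -0.00495379, -0.07082333]), 'grip_width': 0.08710969626308933}
scene {'vertical_fov': 56.52859877003609, 'cx': 276.47633044416597, 'cy': 208.97353419808908, 'D': array([0.00259582, 0.        , 0.        , 0.        , 0.        ]), 'T': array([[-0.58398668, -0.69788188,  0.41463289,  0.97473408],
       [ 0.81166133, -0.51009017,  0.28462943,  0.26554629],
       [ 0.01286244,  0.50276128,  0.8643296 ,  0.81613066],
       [ 0.        ,  0.        ,  0.        
[... 260 characters left out ...]
   [-0.99945621, -0.0188727 ,  0.02703907,  0.0401765 ],
       [ 0.02499519,  0.10121111,  0.99455093,  1.10903306],
       [ 0.        ,  0.        ,  0.        ,  1.        ]])}
wrist {'vertical_fov': 71.82612135443924, 'cx': 273.66121537895475, 'cy': 216.41622027371665, 'D': array([-0.02240629,  0.        ,  0.        ,  0.        ,  0.        ]), 'T': array([[ 4.06805809e-01,  8.75338627e-01,  2.61326083e-01,
         3.26863834e-01],
       [-9.13514181e-01,  3.90098025e-01,  1.15392254e-01,
        -5.38434128e-01],
       [-9.35491464e-04, -2.85667322e-01,  9.58328392e-01,
         3.83966904e-01],
       [ 0.00000000e+00,  0.00000000e+00,  0.00000000e+00,
         1.00000000e+00]])}
```

View pics/scene0.png

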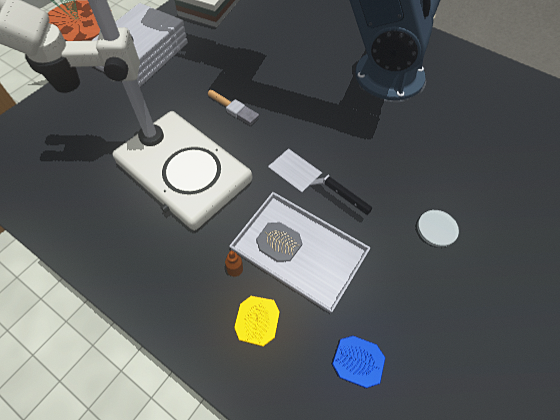

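View pics/top0.png

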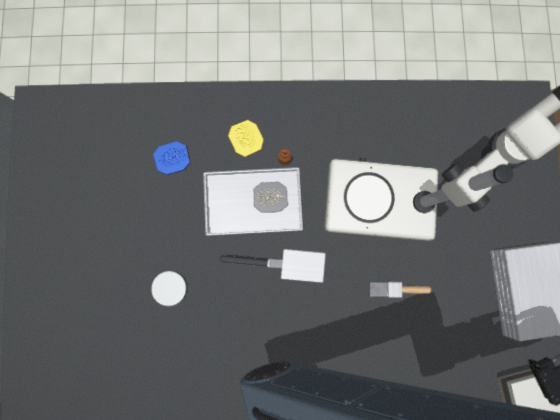

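View pics/wrist0.png

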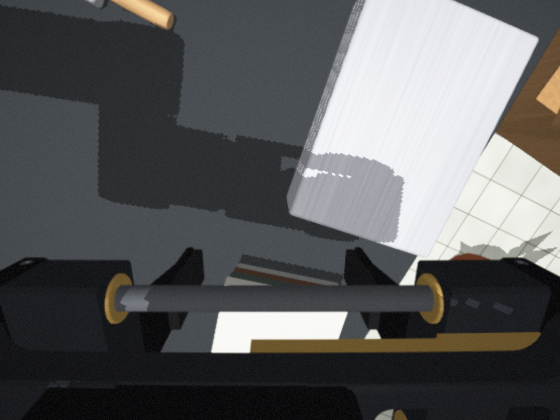

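```bash
cat > h.py <<'E'
import numpy as np,cv2
from rig import get_obs,camera,tip_reach
def K(c):
    h=c["pixels"].shape[0]; f=h/2/np.tan(np.radians(c["vertical_fov"])/2)
    return np.array([[f,0,c["cx"]],[0,f,c["cy"]],[0,0,1.]])
def ray(c,uv,z):
    uv=np.array(uv,float).reshape(-1,1,2)
    p=cv2.undistortPoints(uv,K(c),np.array(c["D"])).reshape(-1,2)
    d=np.c_[p[:,0],-p[:,1],-np.ones(len(p))]@c["T"][:3,:3].T
    o=c["T"][:3,3]; t=(np.broadcast_to(z,len(p))-o[2])/d[:,2]
    return o+d*t[:,None]
def proj(c,P):
    P=np.array(P,float).reshape(-1,3); R=c["T"][:3,:3];o=c["T"][:3,3]
    q=(P-o)@R; q=q*[1,-1,-1]
    return cv2.projectPoints(q,np.zeros(3),np.zeros(3),K(c),np.array(c["D"]))[0].reshape(-1,2)
def crop(c,name,x0,y0,x1,y1,s):
    im=c["pixels"][y0:y1,x0:x1]; cv2.imwrite("pics/"+name,cv2.resize(im,None,fx=s,fy=s,interpolation=cv2.INTER_CUBIC))
E
python3 - <<'E'
from h import *
c=camera("top"); crop(c,"t1.png",195,155,355,275,5)
c=camera("top"); crop(c,"t1b.png",310,145,450,250,5)
c=camera("scene"); crop(c,"s1.png",220,140,380,260,5)
E
```

```text
(no output)
```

View pics/t1.png

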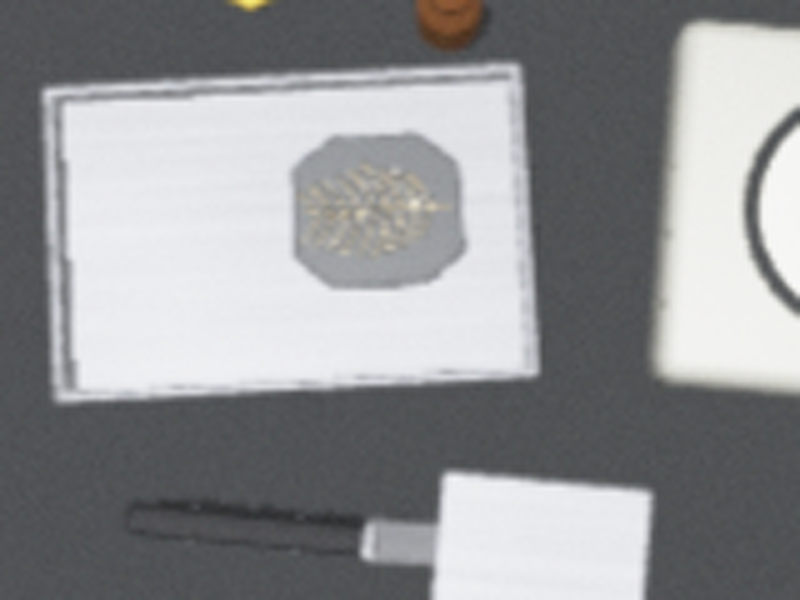

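View pics/t1b.png

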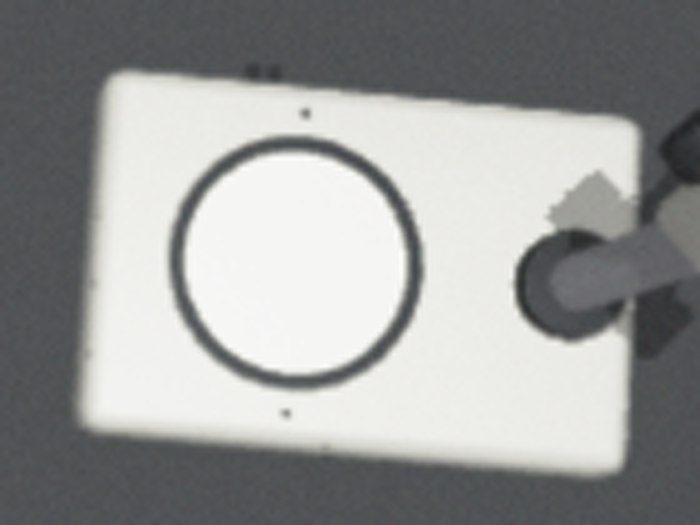

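View pics/s1.png

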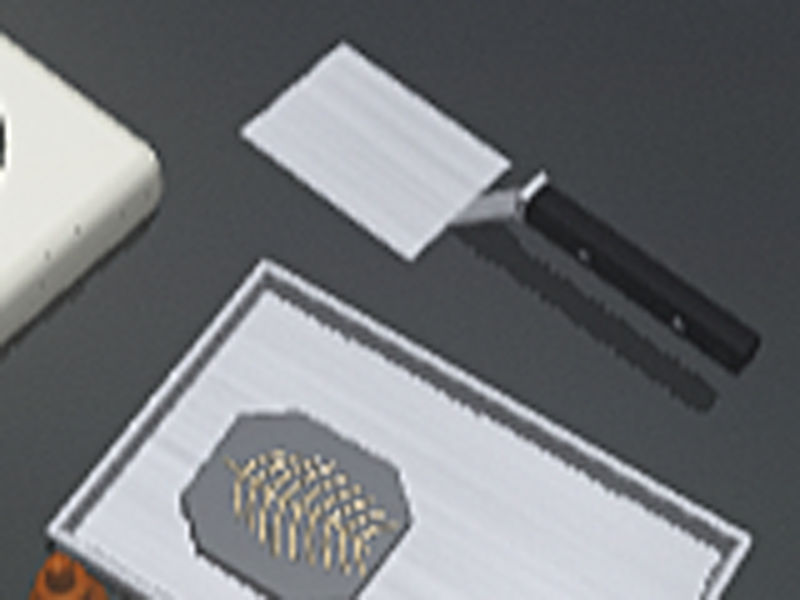

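```bash
python3 - <<'E'
from h import *
c=camera("top"); crop(c,"t2.png",215,240,335,290,6.5)
s=camera("scene")
def u(p,x0,y0,k): return [((a+.5)/k-.5+x0,(b+.5)/k-.5+y0) for a,b in p]
np.set_printoptions(precision=4,suppress=True)
T=ray(c,u([(43,90),(521,65),(538,376),(58,402)],195,155,5),.02); print("tray",T,T.mean(0))
S=ray(c,u([(292,167),(330,133),(413,131),(459,163),(466,243),(432,279),(338,288),(298,253)],195,155,5),.010);print("slab",S)
S2=ray(s,u([(182,497),(240,414),(292,409),(386,450),(411,492)],220,140,5),.012);print("slab scene",S2)
print("tray scene",ray(s,u([(265,260),(50,530),(750,538)],220,140,5),.02))
B=ray(s,u([(345,42),(510,163),(412,260),(241,132)],220,140,5),.0016);print("blade scene",B)
G=u([(172,260),(418,263),(297,137),(297,388)],310,145,5);G=ray(c,G,.055);print("stage",G,G.mean(0),G[:2].mean(0),G[2:].mean(0))
print("dots",ray(c,u([(306,114),(286,414)],310,145,5),.055))
print("micro",ray(c,u([(110,72),(638,118),(622,475),(82,432)],310,145,5),.05))
E
```

```text
tray [[ 0.7239  0.238   0.02  ]
 [ 0.7336 -0.028   0.02  ]
 [ 0.5596 -0.033   0.02  ]
 [ 0.5505  0.2298  0.02  ]] [0.6419 0.1017 0.02  ]
slab [[0.6798 0.1009 0.01  ]
 [0.6987 0.0794 0.01  ]
 [0.6991 0.0329 0.01  ]
 [0.6805 0.0075 0.01  ]
 [0.6352 0.0046 0.01  ]
 [0.6154 0.024  0.01  ]
 [0.6113 0.0763 0.01  ]
 [0.6313 0.0982 0.01  ]]
slab scene [[0.6807 0.0093 0.012 ]
 [0.6306 0.0052 0.012 ]
 [0.6142 0.0233 0.012 ]
 [0.606  0.0709 0.012 ]
 [0.6171 0.0923 0.012 ]]
tray scene [[ 0.5589 -0.0326  0.02  ]
 [ 0.7314 -0.0259  0.02  ]
 [ 0.5502  0.2295  0.02  ]]
blade scene [[ 0.413  -0.0861  0.0016]
 [ 0.4276  0.0269  0.0016]
 [ 0.5062  0.0193  0.0016]
 [ 0.4932 -0.0955  0.0016]]
stage [[ 0.6446 -0.1456  0.055 ]
 [ 0.6407 -0.2795  0.055 ]
 [ 0.7109 -0.2165  0.055 ]
 [ 0.5742 -0.2105  0.055 ]] [ 0.6426 -0.213   0.055 ] [ 0.6426 -0.2126  0.055 ] [ 0.6425 -0.2135  0.055 ]
dots [[ 0.7235 -0.222   0.055 ]
 [ 0.5603 -0.204   0.055 ]]
micro [[ 0.7495 -0.1163  0.05  ]
 [ 0.72   -0.4083  0.05  ]
 [ 0.5238 -0.3874  0.05  ]
 [ 0.5533 -0.0947  0.05  ]]
```

View pics/t2.png

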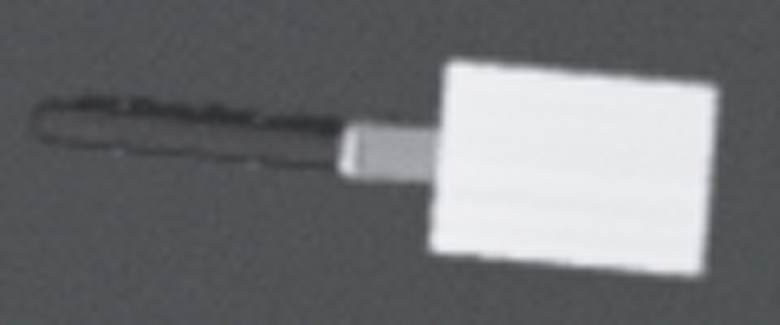

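```bash
python3 - <<'E'
from h import *
c=camera("top");s=camera("scene")
def u(p,x0,y0,k): return [((a+.5)/k-.5+x0,(b+.5)/k-.5+y0) for a,b in p]
np.set_printoptions(precision=4,suppress=True)
B=ray(c,u([(447,61),(718,86),(703,275),(431,252)],215,240,6.5),.0016)
root=(B[0]+B[3])/2;tip=(B[1]+B[2])/2
B2=ray(s,u([(345,42),(510,163),(412,260),(241,132)],220,140,5),.0016)
r2=(B2[1]+B2[2])/2;t2=(B2[0]+B2[3])/2
for r,t in((root,tip),(r2,t2)):
    d=(t-r)/np.linalg.norm(t-r);print(r,t,np.linalg.norm(t-r),np.degrees(np.arctan2(d[1],d[0])),"grip",r-.065*d)
# handle rear/ front in top z=.06
H=ray(c,u([(35,103),(38,137),(340,125),(337,176)],215,240,6.5),.058);print(H)
o=get_obs()
print(o["position"],o["time"])
E
```

```text
[0.4682 0.0238 0.0016] [ 0.4554 -0.0919  0.0016] 0.11632399145456838 -96.31374362284494 grip [0.4753 0.0884 0.0016]
[0.4669 0.0231 0.0016] [ 0.4531 -0.0908  0.0016] 0.11476636190149297 -96.9080996484653 grip [0.4747 0.0877 0.0016]
[[0.4942 0.1873 0.058 ]
 [0.4805 0.1862 0.058 ]
 [0.4828 0.0644 0.058 ]
 [0.4624 0.0659 0.058 ]]
[ 0.2548 -0.5707  0.4047] 0.5
```

```bash
cat > go.py <<'E'
# usage: go.py x y z psi_deg : prints shift from commanded pose (cmd.json)
import json,sys,numpy as np
def delta(c,t):
    a=np.radians(c[3]); X=np.array([-np.sin(a),np.cos(a),0]);Y=np.array([np.cos(a),np.sin(a),0])
    d=np.array(t[:3])-np.array(c[:3]); return [d@X,d@Y,-d[2],-np.radians(t[3]-c[3])]
def apply(c,s):
    a=np.radians(c[3]); X=np.array([-np.sin(a),np.cos(a),0]);Y=np.array([np.cos(a),np.sin(a),0])
    p=np.array(c[:3])+s[0]*X+s[1]*Y-s[2]*np.array([0,0,1]); return list(p)+[c[3]-np.degrees(s[3])]
if __name__=="__main__":
    # first 4 args: nothing; 'a dx dy dz t' applies
    c=json.load(open("cmd.json"))
    if sys.argv[1]=="a":
        c=apply(c,list(map(float,sys.argv[2:6]))); json.dump(c,open("cmd.json","w")); print("cmd",np.round(c,4)); sys.argv=sys.argv[:1]+sys.argv[6:]
    for i in range(1,len(sys.argv),4): print(np.round(delta(c,list(map(float,sys.argv[i:i+4]))),4))
E
echo '[0.255,-0.571,0.405,-65.95]'>cmd.json; python3 go.py .475 .088 .32 -6.6
```

```text
[ 0.4695 -0.5121  0.085  -1.0359]
```

>>> servo_tool:
  steps: [0.087, 0.469, -0.512, 0.085, -1.036, 0.087, 0.469, -0.512, 0.085, -1.036, 0.087, 0.469, -0.512, 0.085, -1.036, 0.087, 0.469, -0.512, 0.085, -1.036, 0.087, 0.469, -0.512, 0.085, -1.036, 0.087, 0.469, -0.512, 0.085, -1.036, 0.087, 0.469, -0.512, 0.085, -1.036, 0.087, 0.469, -0.512, 0.085, -1.036, 0.087, 0.469, -0.512, 0.085, -1.036, 0.087, 0.469, -0.512, 0.085, -1.036, 0.087, 0.469, -0.512, 0.085, -1.036, 0.087, 0.469, -0.512, 0.085, -1.036]

```text
time: 2.0
position: [0.475, 0.0912, 0.3196]
tool_rot: [0.745, 0.667, 0.0, 0.0]
ft_force: [-0.4, -0.4, -0.3]
grip_width: 0.087
```

```bash
python3 go.py a .469 -.512 .085 -1.036;python3 - <<'E'
from h import *
c=camera("wrist");cv2.imwrite("pics/w1.png",c["pixels"]);o=get_obs();print(o["position"],o["tool_rot"])
print(proj(c,[[.475,.088,.06],[.475,.088,0],[.4676,.0235,.0016],[.4543,-.0913,.0016]]))
E
python3 go.py .475 .088 .214 -6.6
```

```text
cmd [ 0.4746  0.0877  0.32   -6.5916]
[0.4749145  0.09068544 0.31957293] [7.45153252e-01 6.66893087e-01 4.80849642e-04 1.02046854e-04]
[[273.38191058 227.58997228]
 [273.31594888 209.4591083 ]
 [273.10958783 265.23542983]
 [272.6933626  349.1221094 ]]
[4.00e-04 3.00e-04 1.06e-01 1.00e-04]
```

View pics/w1.png

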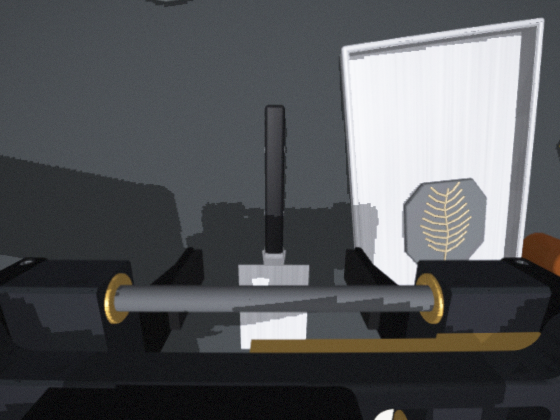

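```bash
echo '[0.475,0.0907,0.32,-6.35]'>cmd.json; python3 go.py .475 .088 .214 -6.6
```

```text
[-0.0027  0.0003  0.106   0.0044]
```

>>> servo_tool:
  steps: [0.087, -0.003, 0, 0.05, 0.004, 0.087, -0.003, 0, 0.09, 0.004, 0.06, -0.003, 0, 0.106, 0.004, 0.04, -0.003, 0, 0.106, 0.004, 0.02, -0.003, 0, 0.106, 0.004, 0.01, -0.003, 0, 0.106, 0.004, 0.0, -0.003, 0, 0.106, 0.004, 0.0, -0.003, 0, 0.106, 0.004, 0.0, -0.003, 0, 0.106, 0.004, 0.0, -0.003, 0, 0.106, 0.004]
  force: 60

```text
time: 3.3
position: [0.4741, 0.0851, 0.2138]
tool_rot: [0.748, 0.664, 0.0, 0.0]
ft_force: [0.9, 0.8, 0.9]
grip_width: 0.0158
```

```bash
echo '[0.4746,0.0877,0.32,-6.5916]'>cmd.json; python3 go.py a -.003 0 .106 .004
```

```text
cmd [ 0.4743  0.0847  0.214  -6.8208]
```

>>> servo_tool:
  steps: [0, 0, 0, -0.01, 0, 0, 0, 0, -0.03, 0, 0, 0, 0, -0.06, 0, 0, 0, 0, -0.08, 0, 0, 0, 0, -0.08, 0, 0, 0, 0, -0.08, 0]
  force: 60

```text
time: 4.05
position: [0.4736, 0.085, 0.2934]
tool_rot: [0.748, 0.664, -0.0, -0.0]
ft_force: [0.6, 0.6, -2.4]
grip_width: 0.0158
```

```bash
python3 go.py a 0 0 -.08 0;python3 - <<'E'
from h import *
o=get_obs();print(o)
c=camera("wrist");cv2.imwrite("pics/w2.png",c["pixels"])
c=camera("scene");crop(c,"s2.png",220,80,420,230,4)
E
```

```text
cmd [ 0.4743  0.0847  0.294  -6.8208]
{'time': 4.05, 'q': array([-5.51203003e-02,  5.19662467e-01,  1.89155058e+00,  7.34970767e-05,
        7.31368741e-01,  6.38993865e-02]), 'joint_velocities': array([-0.00141021,  0.01656152,  0.00566541, -0.00047853,  0.00114746,
        0.00140959]), 'joint_torque': array([ 2.20036920e-02, -3.71208358e+01, -1.03150284e+01, -2.54863012e-02,
        1.39106109e-02, -1.27423275e-03]), 'position': array([0.47360397, 0.08504323, 0.29340659]), 'tool_rot': array([ 7.47928122e-01,  6.63779542e-01, -3.33974225e-04, -3.65594993e-04]), 'ft_force': array([ 0.56397316,  0.55130139, -2.40304539]), 'moment': array([ 0.09785331, -0.07495371, -0.04558847]), 'grip_width': 0.015754970405349324}
```

View pics/w2.png

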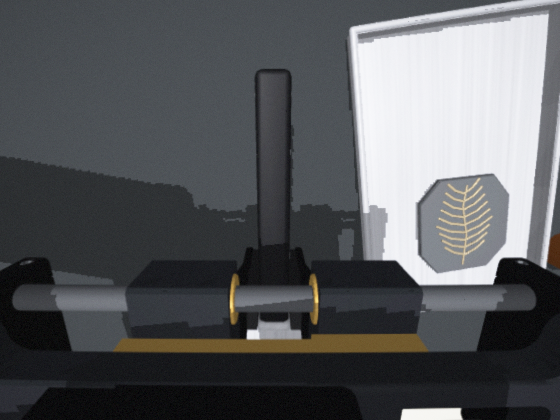

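View pics/s2.png

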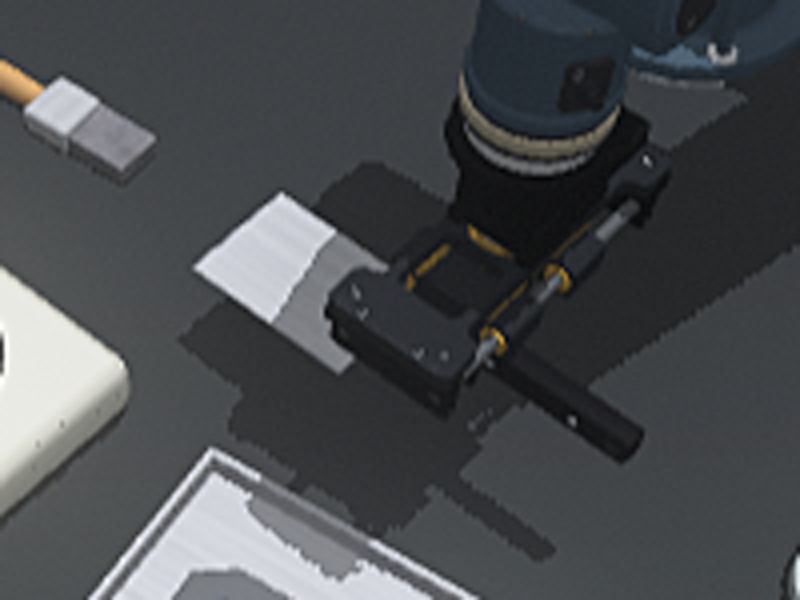

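```bash
cat >> h.py <<'E'
def spat(cmd, pitch=0, gx=.065):
    """blade tip corners (top) & root & handle rear for TCP cmd (x,y,z,psi), pitch deg (tip down +)"""
    phi=np.radians(cmd[3]-90); p=np.radians(pitch)
    d=np.array([np.cos(phi),np.sin(phi),0]);n=np.array([-d[1],d[0],0]);z=np.array([0,0,1.])
    dx=d*np.cos(p)-z*np.sin(p); dz=z*np.cos(p)+d*np.sin(p)
    g=np.array([cmd[0],cmd[1],cmd[2]-.164])
    f=lambda x,y,zz: g+dx*(x+gx)+n*y+dz*(zz-.05)
    return np.array([f(.115,.04,.0016),f(.115,-.04,.0016),f(.115,0,0),f(0,0,0),f(-.165,0,.06)])
E
python3 - <<'E'
from h import *;import json
s=camera("scene");np.set_printoptions(precision=1,suppress=True)
o=get_obs();cmd=[*o["position"],-6.82]
for p in(-2,0,2,4): print(p,(proj(s,spat(cmd,p))[[0,1,4]]-[220,80]+.5)*4-.5)
E
```

```text
-2 [[187.1 255.2]
 [276.  181.5]
 [632.7 439.8]]
0 [[189.2 263.4]
 [277.5 189.8]
 [633.9 435.8]]
2 [[191.4 271.7]
 [279.3 198.2]
 [634.8 431.7]]
4 [[193.9 280. ]
 [281.3 206.6]
 [635.6 427.4]]
```

```bash
python3 go.py .6467 .287 .264 2
```

```text
[ 0.2213  0.1472  0.03   -0.154 ]
```

>>> servo_tool:
  steps: [0, 0.025, 0.02, 0, -0.02, 0, 0.07, 0.045, 0, -0.05, 0, 0.115, 0.075, 0, -0.08, 0, 0.16, 0.105, 0, -0.11, 0, 0.195, 0.13, 0.01, -0.14, 0, 0.221, 0.147, 0.03, -0.154, 0, 0.221, 0.147, 0.03, -0.154, 0, 0.221, 0.147, 0.03, -0.154]

```text
time: 5.2
position: [0.6455, 0.2866, 0.2624]
tool_rot: [0.695, 0.719, -0.002, -0.001]
ft_force: [-0.2, -0.3, -0.3]
grip_width: 0.0154
```

```bash
python3 go.py a .221 .147 .03 -.154;python3 - <<'E'
from h import *
o=get_obs();print(o["position"],o["tool_rot"],o["ft_force"])
c=camera("top");crop(c,"t3.png",175,130,335,250,5)
c=camera("scene");crop(c,"s3.png",220,180,400,315,4.4)
E
```

```text
cmd [0.6465 0.2867 0.264  2.0028]
[0.64548561 0.28663954 0.26237808] [ 0.69459267  0.71940129 -0.00150362 -0.00073918] [-0.22086239 -0.25284118 -0.28273132]
```

View pics/t3.png

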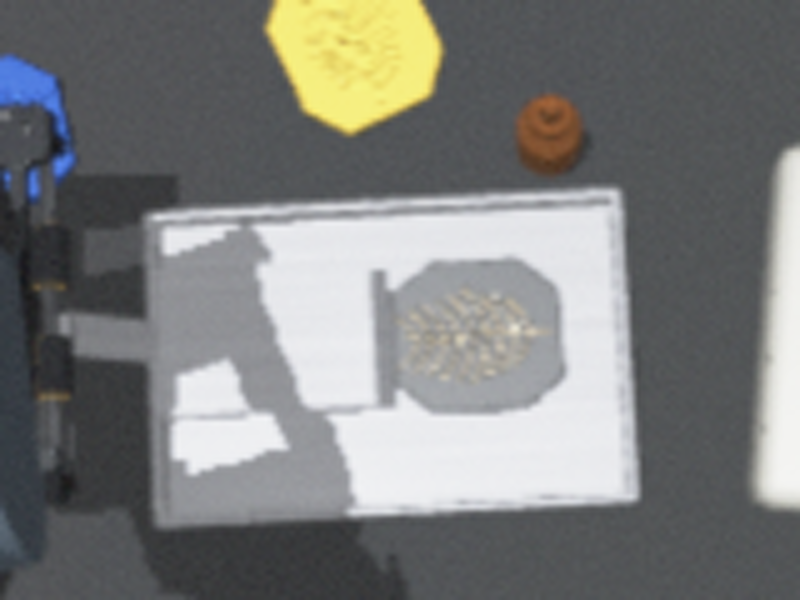

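View pics/s3.png

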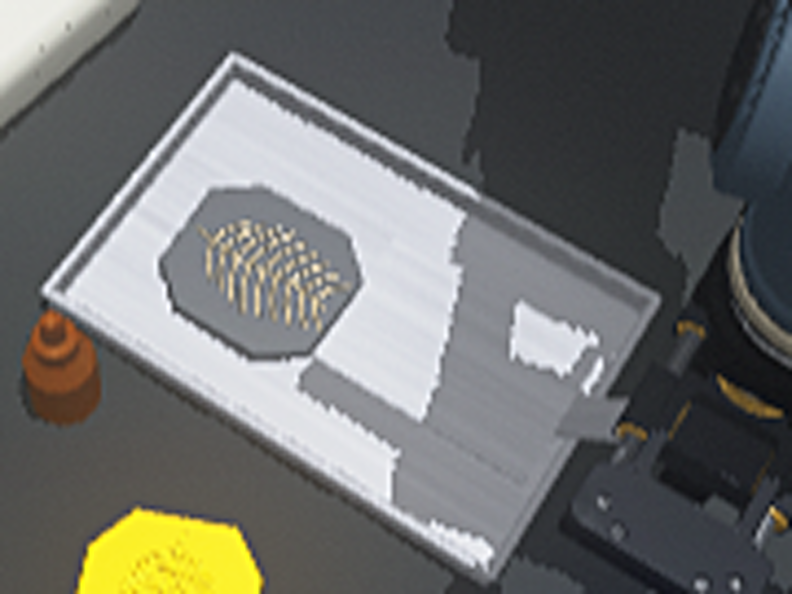

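>>> servo_tool:
  steps: [0, 0, 0, 0.02, 0, 0, 0, 0, 0.034, 0, 0, 0, 0, 0.04, 0, 0, 0, 0, 0.041, 0, 0, 0, 0, 0.041, 0]

```text
time: 5.92
position: [0.6463, 0.2853, 0.2231]
tool_rot: [0.694, 0.72, -0.002, 0.001]
ft_force: [-2.2, -6.3, 4.6]
grip_width: 0.0153
```

```bash
python3 go.py a 0 0 .041 0;python3 - <<'E'
from h import *
o=get_obs();print(o["position"],o["tool_rot"],o["ft_force"],o["moment"])
c=camera("top");crop(c,"t4.png",200,140,310,235,7)
cm=[*o["position"],2];print((proj(c,spat(cm,1))-[200,140]+.5)*7)
E
```

```text
cmd [0.6465 0.2867 0.223  2.0028]
[0.64628425 0.28531242 0.22309222] [ 0.69437507  0.71960976 -0.00201124  0.00100094] [-2.19585657 -6.25790891  4.61881626] [-1.33435332  0.13868892 -0.06771654]
[[ 357.56674993  309.55695743]
 [ 367.05123364  507.87688481]
 [ 362.45523617  408.91321275]
 [  73.39832918  423.45490601]
 [-390.56509265  423.83950092]]
```

View pics/t4.png

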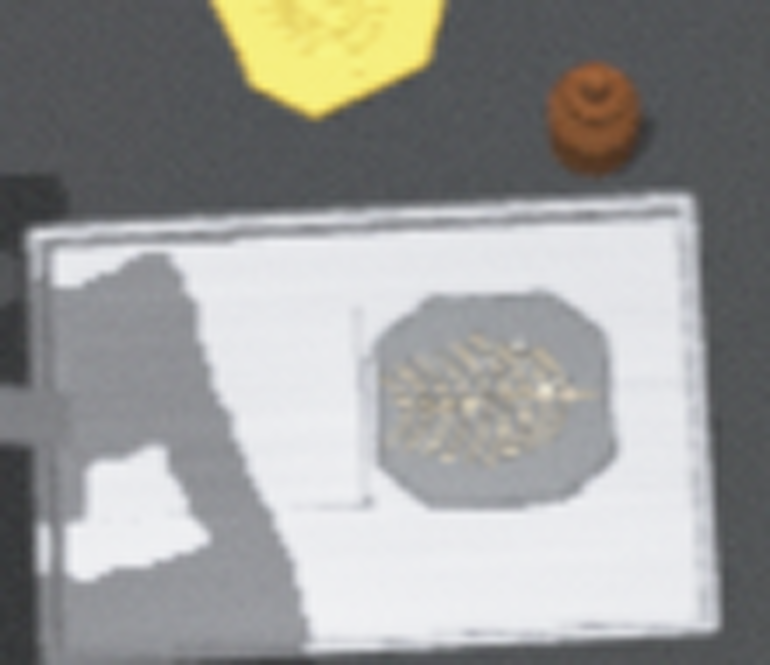

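>>> servo_tool:
  steps: [0, -0.003, 0, -0.001, 0, 0, -0.005, 0, 0.0, 0, 0, -0.006, 0, 0.002, 0, 0, -0.007, 0, 0.004, 0, 0, -0.007, 0, 0.005, 0, 0, -0.007, 0, 0.005, 0]

```text
time: 6.72
position: [0.6467, 0.2798, 0.2182]
tool_rot: [0.695, 0.719, 0.0, 0.0]
ft_force: [-0.3, -3.2, 3.9]
grip_width: 0.0151
```

```bash
python3 go.py a -.007 0 .005 0;python3 - <<'E'
from h import *
o=get_obs();print(o["position"],o["tool_rot"],o["ft_force"],o["moment"])
c=camera("top");crop(c,"t5.png",200,140,310,235,7)
c=camera("scene");crop(c,"s5.png",230,190,380,310,5)
E
```

```text
cmd [0.6467 0.2797 0.218  2.0028]
[0.64669362 0.27977606 0.21815649] [6.94541311e-01 7.19452666e-01 1.50464502e-05 4.78076790e-04] [-0.32200803 -3.23354907  3.88352608] [-0.77875438 -0.09932404  0.01637326]
```

View pics/t5.png

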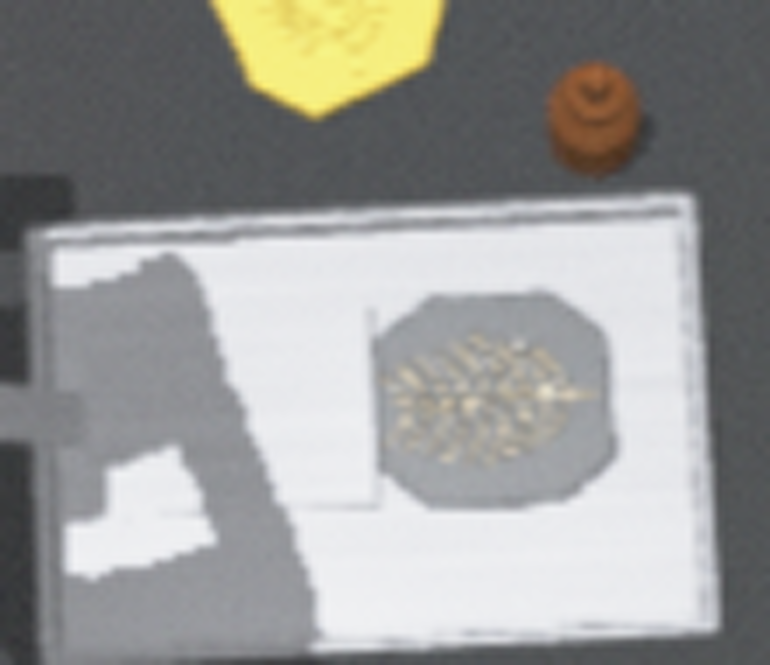

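View pics/s5.png

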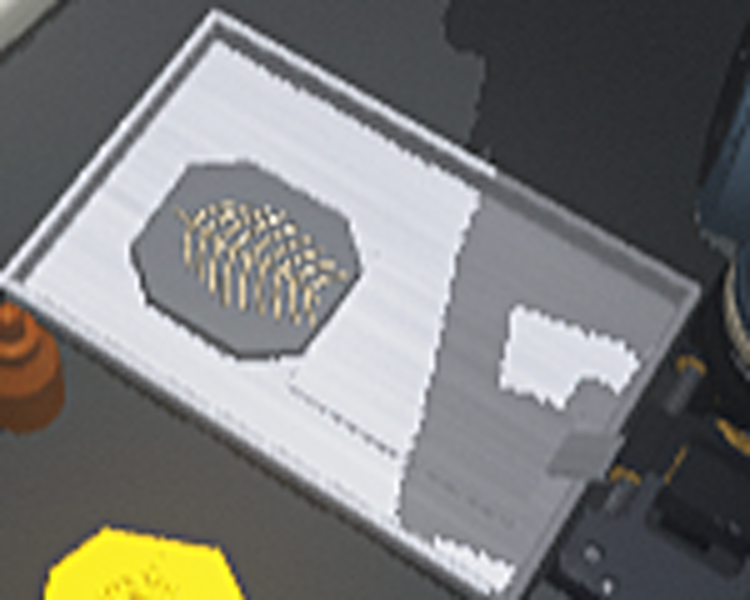

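>>> servo_tool:
  steps: [0, -0.005, 0, 0.0, 0, 0, -0.01, 0, 0.001, 0, 0, -0.015, 0, 0.0015, 0, 0, -0.02, 0, 0.0015, 0, 0, -0.025, 0, 0.0015, 0, 0, -0.03, 0, 0.0015, 0, 0, -0.035, 0, 0.0015, 0, 0, -0.04, 0, 0.0015, 0, 0, -0.045, 0, 0.0015, 0, 0, -0.045, 0, 0.0015, 0]

```text
time: 8.07
position: [0.6482, 0.2343, 0.2162]
tool_rot: [0.695, 0.719, -0.0, 0.0]
ft_force: [0.6, 0.1, 2.2]
grip_width: 0.0154
```

```bash
python3 go.py a -.045 0 .0015 0;python3 - <<'E'
from h import *
o=get_obs();print(o["position"],o["tool_rot"],o["ft_force"],o["moment"])
c=camera("top");crop(c,"t6.png",200,140,310,235,7)
cm=[*o["position"],2];print((proj(c,spat(cm,1))-[200,140]+.5)*7)
c=camera("scene");crop(c,"s6.png",230,190,380,310,5)
E
```

```text
cmd [0.6483 0.2347 0.2165 2.0028]
[0.6481527  0.23429501 0.21620352] [ 6.94653476e-01  7.19344362e-01 -3.52013092e-04  3.35963292e-04] [0.56620826 0.11356065 2.18223859] [-0.09950117 -0.15571776  0.01868285]
[[ 485.22865753  305.8405579 ]
 [ 495.59558953  502.68624015]
 [ 490.38120358  404.4673682 ]
 [ 203.72474837  418.84142841]
 [-249.67955971  418.86583383]]
```

View pics/t6.png

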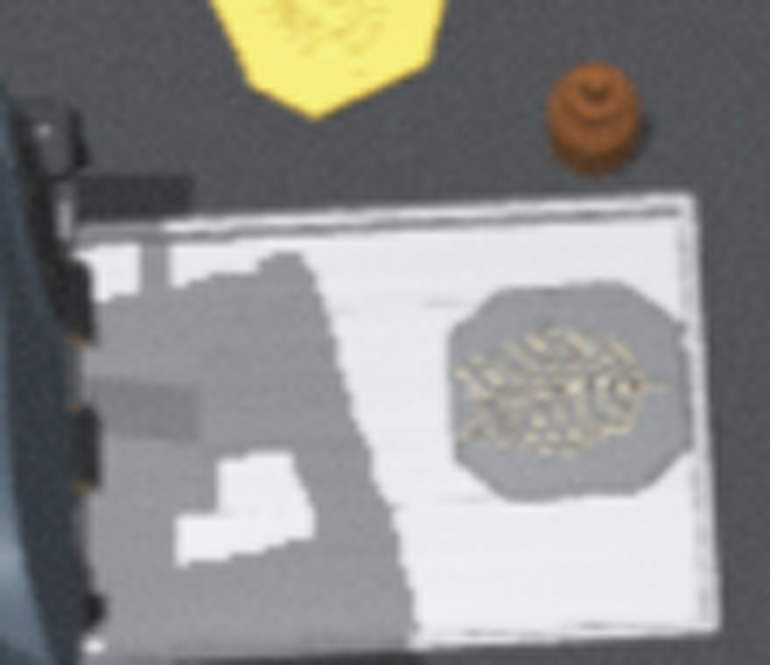

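View pics/s6.png

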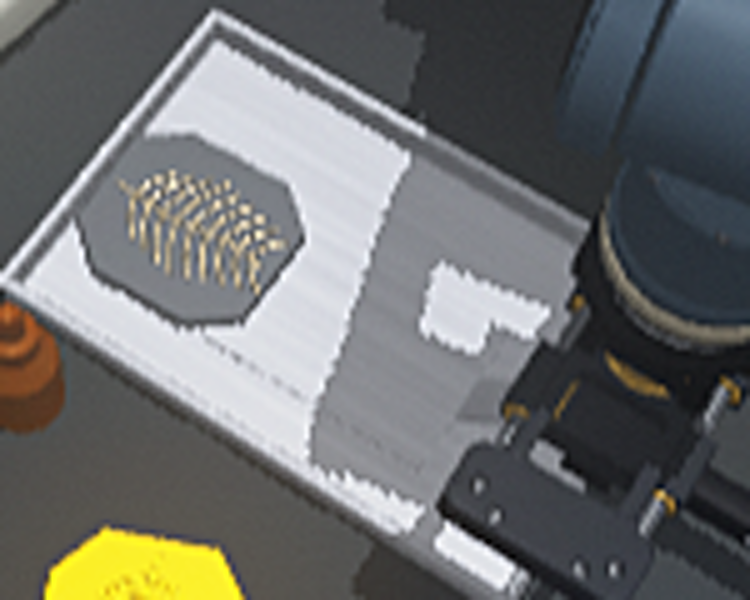

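>>> servo_tool:
  steps: [0, -0.005, 0.001, 0.0, 0, 0, -0.01, 0.002, 0.0, 0, 0, -0.015, 0.003, 0.0, 0, 0, -0.02, 0.004, 0.0, 0, 0, -0.025, 0.004, 0.0, 0, 0, -0.03, 0.004, 0.0, 0, 0, -0.035, 0.004, 0.0, 0, 0, -0.04, 0.004, 0.0, 0, 0, -0.04, 0.004, 0.0, 0]

```text
time: 9.3
position: [0.6535, 0.1945, 0.2162]
tool_rot: [0.695, 0.719, -0.0, 0.0]
ft_force: [0.6, 1.2, 3.7]
grip_width: 0.0156
```

```bash
python3 go.py a -.04 0.004 0 0;python3 - <<'E'
from h import *
o=get_obs();print(o["position"],o["tool_rot"],o["ft_force"],o["moment"])
c=camera("top");crop(c,"t7.png",200,140,310,235,7)
cm=[*o["position"],2];print((proj(c,spat(cm,1))-[200,140]+.5)*7)
c=camera("scene");crop(c,"s7.png",230,190,380,310,5)
E
```

```text
cmd [0.6537 0.1949 0.2165 2.0028]
[0.65352796 0.19450906 0.21621312] [ 6.94690732e-01  7.19308442e-01 -2.68700499e-04  2.81460003e-04] [0.64680568 1.20213302 3.71822337] [ 0.07971682 -0.24349184  0.00892586]
[[ 583.54096041  291.04657309]
 [ 594.62409553  487.50623213]
 [ 588.91595626  389.50012522]
 [ 302.95941507  403.75327821]
 [-144.316003    402.79106234]]
```

View pics/t7.png

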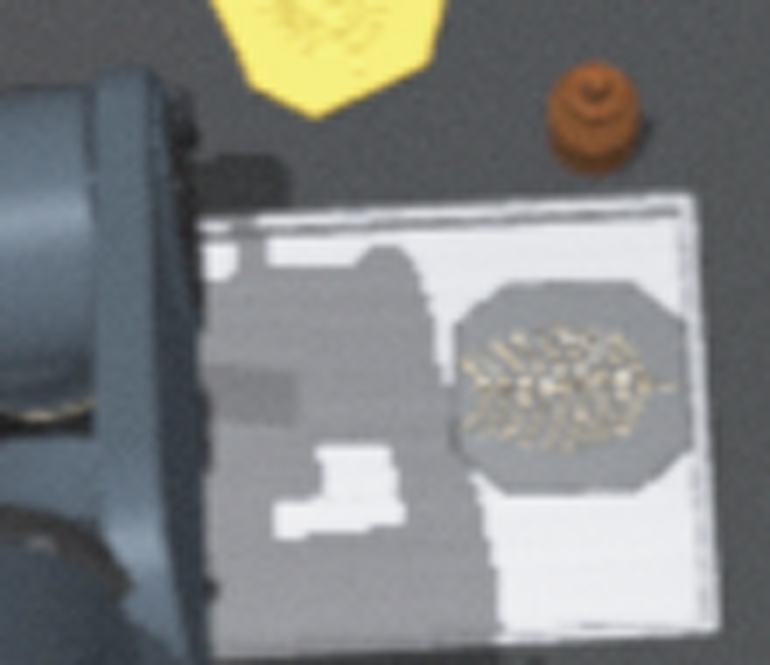

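View pics/s7.png

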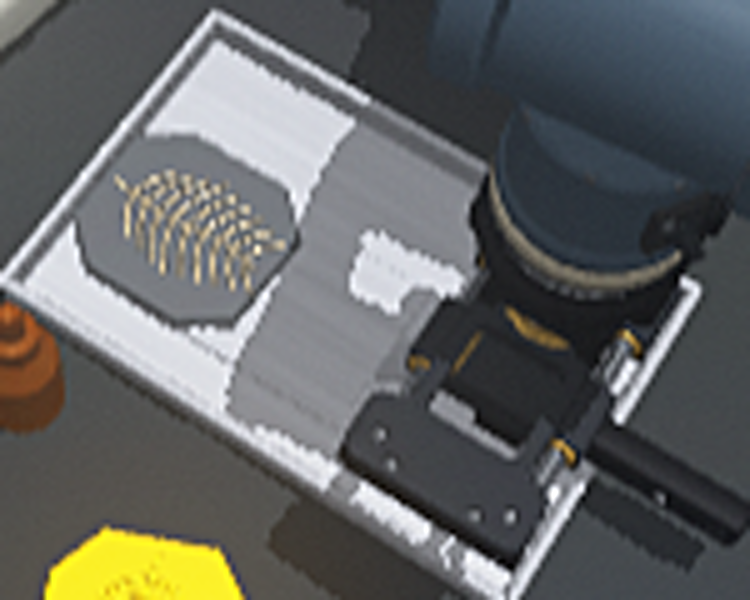

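>>> servo_tool:
  steps: [0, -0.005, 0, 0.0, 0, 0, -0.01, 0, 0.0, 0, 0, -0.015, 0, 0.0, 0, 0, -0.02, 0, 0.0, 0, 0, -0.025, 0, 0.0, 0, 0, -0.025, 0, 0.0, 0, 0, -0.025, 0, -0.003, 0, 0, -0.025, 0, -0.006, 0, 0, -0.025, 0, -0.009, 0, 0, -0.025, 0, -0.009, 0]

```text
time: 10.65
position: [0.6541, 0.1702, 0.225]
tool_rot: [0.695, 0.719, -0.0, -0.0]
ft_force: [0.4, -0.7, -3.0]
grip_width: 0.0148
```

```bash
python3 go.py a -.025 0 -.009 0;python3 - <<'E'
from h import *
o=get_obs();print(o["position"],o["tool_rot"],o["ft_force"],o["moment"])
c=camera("top");crop(c,"t8.png",200,140,310,235,7)
cm=[*o["position"],2];print((proj(c,spat(cm,1))-[200,140]+.5)*7)
c=camera("scene");crop(c,"s8.png",230,190,380,310,5)
E
```

```text
cmd [0.6545 0.1699 0.2255 2.0028]
[0.6541079  0.17019552 0.22499715] [ 6.94646307e-01  7.19351349e-01 -2.67140200e-04 -2.69550352e-04] [ 0.43246986 -0.73925918 -2.99587043] [ 0.33475019 -0.09167205 -0.02842386]
[[644.48287426 284.58267914]
 [656.10399423 482.41168527]
 [650.0407576  383.72753921]
 [362.24367411 398.03241318]
 [-85.10552188 396.66707376]]
```

View pics/t8.png

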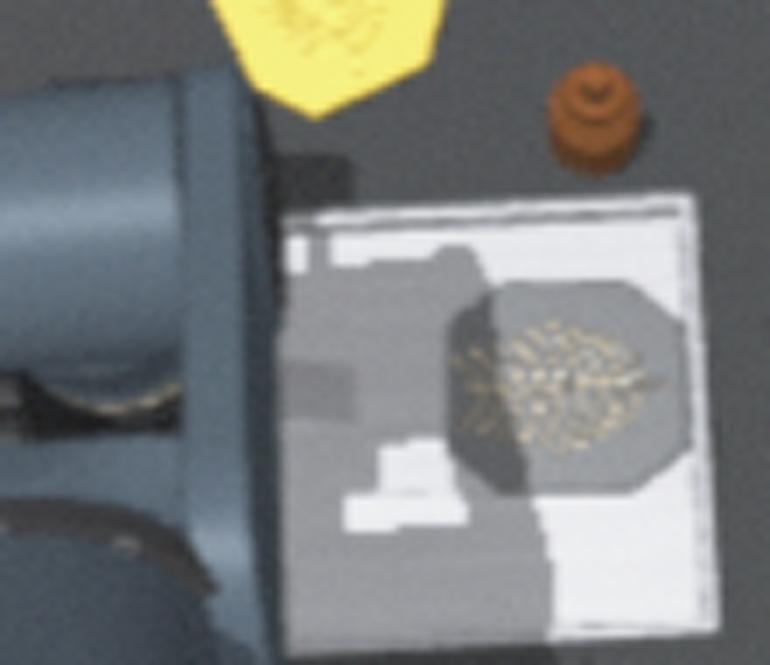

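View pics/s8.png

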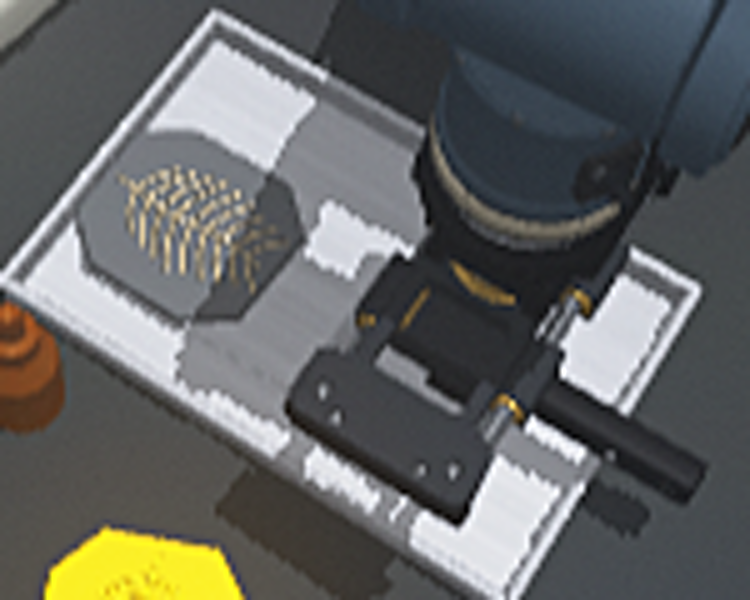

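>>> servo_tool:
  steps: [0, 0.001, 0, -0.003, 0, 0, 0.003, 0, -0.007, 0, 0, 0.005, 0, -0.012, 0, 0, 0.006, 0, -0.018, 0, 0, 0.006, 0, -0.024, 0, 0, 0.006, 0, -0.03, 0, 0, 0.006, 0, -0.034, 0, 0, 0.006, 0, -0.036, 0, 0, 0.006, 0, -0.036, 0]

```text
time: 11.88
position: [0.6541, 0.1762, 0.2614]
tool_rot: [0.695, 0.719, 0.0, 0.0]
ft_force: [-0.4, -0.1, -3.4]
grip_width: 0.0154
```

```bash
python3 go.py a .006 0 -.036 0;python3 - <<'E'
from h import *
o=get_obs();print(o["position"],o["tool_rot"],o["ft_force"],o["moment"])
c=camera("top");crop(c,"t9.png",200,140,310,235,7)
cm=[*o["position"],2]
for p in (0,2,4,6): print((proj(c,spat(cm,p))[:3]-[200,140]+.5)*7)
c=camera("scene");crop(c,"s9.png",230,170,380,290,5)
for p in (0,2,4,6): print((proj(c,spat(cm,p))[:3]-[230,170]+.5)*5)
E
```

```text
cmd [0.6543 0.1759 0.2615 2.0028]
[0.65410313 0.17616957 0.26138128] [6.94641498e-01 7.19356089e-01 7.06984915e-05 5.20264810e-05] [-0.37125112 -0.06233415 -3.35420313] [ 0.35040735 -0.07150347 -0.00199923]
[[635.28119231 265.68800697]
 [647.26071217 470.66268707]
 [641.09324229 368.41615548]]
[[630.09697663 269.02661011]
 [641.96731394 472.85376705]
 [635.71963409 371.18536234]]
[[624.42317195 272.32326003]
 [636.18264017 475.0292094 ]
 [629.85809895 373.9249537 ]]
[[618.27360099 275.57538486]
 [629.92071029 477.18711194]
 [623.52260197 376.6327173 ]]
[[ 81.36052752 329.1779677 ]
 [185.0495186  198.14636901]
 [134.33115144 264.08258763]]
[[ 85.46221824 337.56543176]
 [188.42335602 206.9368585 ]
 [138.15139903 272.72016971]]
[[ 89.9081778  346.04008143]
 [192.1496474  215.78991477]
 [142.31869283 281.43002993]]
[[ 94.68914982 354.5937228 ]
 [196.21973528 224.6973487 ]
 [146.82407925 290.20403567]]
```

View pics/t9.png

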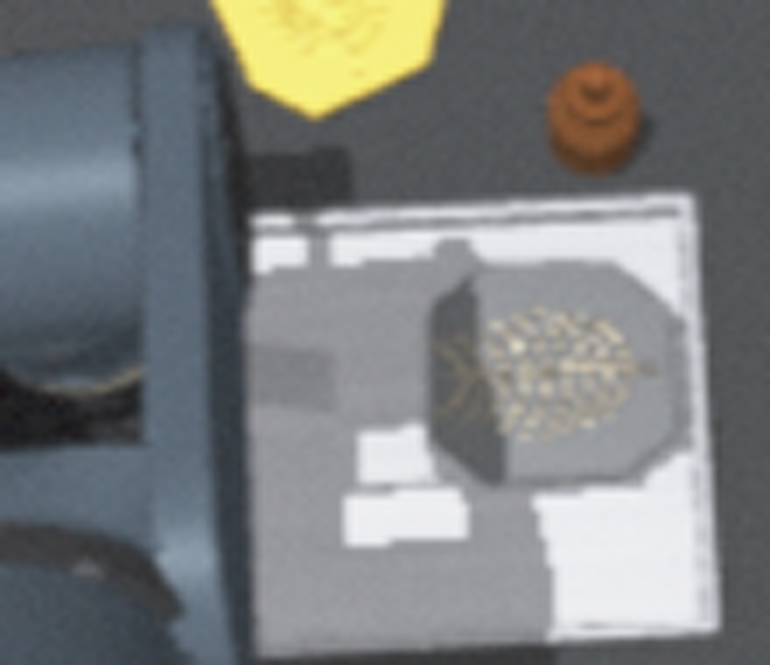

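View pics/s9.png

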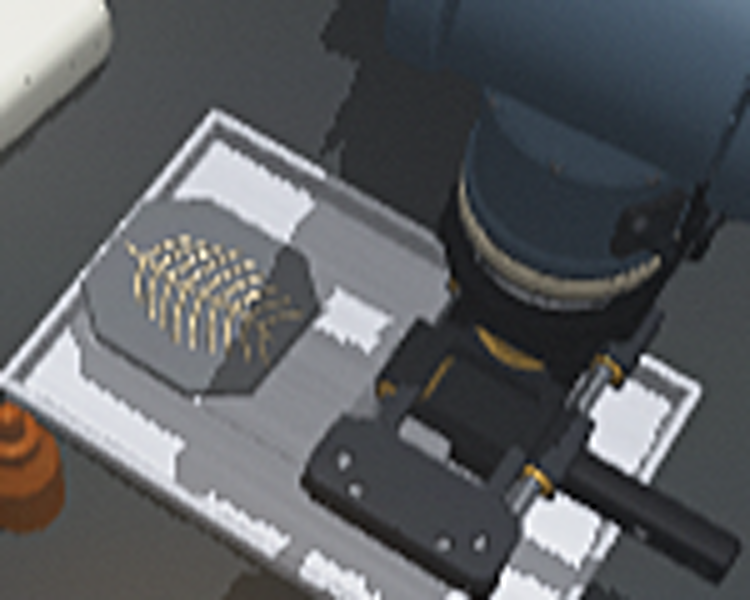

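```bash
python3 - <<'E'
from h import *
c=camera("top");s=camera("scene")
a=ray(c,[((x+.5)/7-.5+200,(y+.5)/7-.5+140) for x,y in[(430,373),(688,373),(559,262),(559,485)]],.053);print(a,a[:2].mean(0),a[2:].mean(0))
b=ray(s,[((x+.5)/5-.5+230,(y+.5)/5-.5+170) for x,y in[(82,283),(320,307),(190,200),(200,398)]],.053);print(b,b.mean(0))
E
```

```text
[[ 0.65895762  0.07729469  0.053     ]
 [ 0.65720761 -0.02165947  0.053     ]
 [ 0.70130751  0.02701741  0.053     ]
 [ 0.61484032  0.0287264   0.053     ]] [0.65808261 0.02781761 0.053     ] [0.65807391 0.0278719  0.053     ]
[[ 0.6838522  -0.01430552  0.053     ]
 [ 0.63181515  0.07711363  0.053     ]
 [ 0.62180216 -0.00098202  0.053     ]
 [ 0.69784065  0.06035314  0.053     ]] [0.65882754 0.03054481 0.053     ]
```

```bash
python3 go.py .6373 -.065 .307 2
```

```text
[-0.2402 -0.0254 -0.0455  0.    ]
```

>>> servo_tool:
  steps: [0, 0, 0, -0.004, 0, 0, -0.002, 0, -0.012, 0, 0, -0.006, 0, -0.022, 0, 0, -0.014, 0, -0.032, 0, 0, -0.026, 0, -0.04, 0, 0, -0.04, -0.001, -0.045, 0, 0, -0.055, -0.003, -0.046, 0, 0, -0.07, -0.006, -0.046, 0, 0, -0.085, -0.009, -0.046, 0, 0, -0.1, -0.012, -0.046, 0, 0, -0.115, -0.015, -0.046, 0, 0, -0.13, -0.018, -0.046, 0]

```text
time: 13.58
position: [0.6404, 0.0447, 0.3072]
tool_rot: [0.695, 0.719, -0.0, -0.0]
ft_force: [-0.0, -0.1, -3.9]
grip_width: 0.0156
```

```bash
python3 go.py a -.13 -.018 -.046 0 .6373 -.065 .307 2
```

```text
cmd [0.6409 0.0454 0.3075 2.0028]
[-0.1102 -0.0074  0.0005  0.    ]
```

>>> servo_tool:
  steps: [0, -0.013, -0.002, 0, 0, 0, -0.028, -0.003, 0, 0, 0, -0.044, -0.004, 0, 0, 0, -0.06, -0.005, 0, 0, 0, -0.076, -0.006, 0, 0, 0, -0.09, -0.007, 0, 0, 0, -0.1, -0.007, 0, 0, 0, -0.107, -0.007, 0, 0, 0, -0.11, -0.007, 0, 0, 0, -0.11, -0.007, 0, 0]

```text
time: 14.82
position: [0.6375, -0.0644, 0.3072]
tool_rot: [0.695, 0.719, 0.0, -0.0]
ft_force: [0.4, -0.1, -3.2]
grip_width: 0.0152
```

```bash
python3 go.py a -.11 -.007 0 0;python3 - <<'E'
from h import *
o=get_obs();print(o["position"],o["tool_rot"],o["ft_force"],o["moment"])
c=camera("top");crop(c,"t10.png",300,140,420,240,6.5)
cm=[*o["position"],2]
for p in (0,2,4): print((proj(c,spat(cm,p))[:4]-[300,140]+.5)*6.5)
c=camera("scene");crop(c,"s10.png",100,90,280,240,4)
for p in (0,2,4): print((proj(c,spat(cm,p))[:4]-[100,90]+.5)*4)
E
```

```text
cmd [ 0.6377 -0.0648  0.3075  2.0028]
[ 0.63750601 -0.06441992  0.30722156] [ 6.94615740e-01  7.19380958e-01  4.58551429e-05 -9.37110107e-05] [ 0.40792787 -0.07070134 -3.17656899] [ 0.32267912 -0.0713481   0.02536066]
[[542.80565032 256.1804469 ]
 [559.14109219 453.61800157]
 [549.90657355 355.10363063]
 [265.55100817 369.84897051]]
[[534.30009773 259.32517788]
 [550.46882581 455.62669594]
 [541.20065672 357.68464487]
 [260.22070547 370.8963807 ]]
[[525.40893738 262.42925388]
 [541.41121502 457.62192417]
 [532.11243758 360.2378335 ]
 [254.74641442 371.92637922]]
[[264.73531127 302.46095722]
 [356.28569157 212.01686723]
 [311.94032156 258.11539795]
 [468.51063667 349.91604488]]
[[269.6523523  310.45106485]
 [360.53683807 220.1946728 ]
 [316.57628891 266.22596478]
 [471.49837007 353.67392415]]
[[274.77498513 318.45805227]
 [365.00433411 228.37552954]
 [321.42205386 274.34437178]
 [474.57138765 357.41855426]]
```

View pics/t10.png

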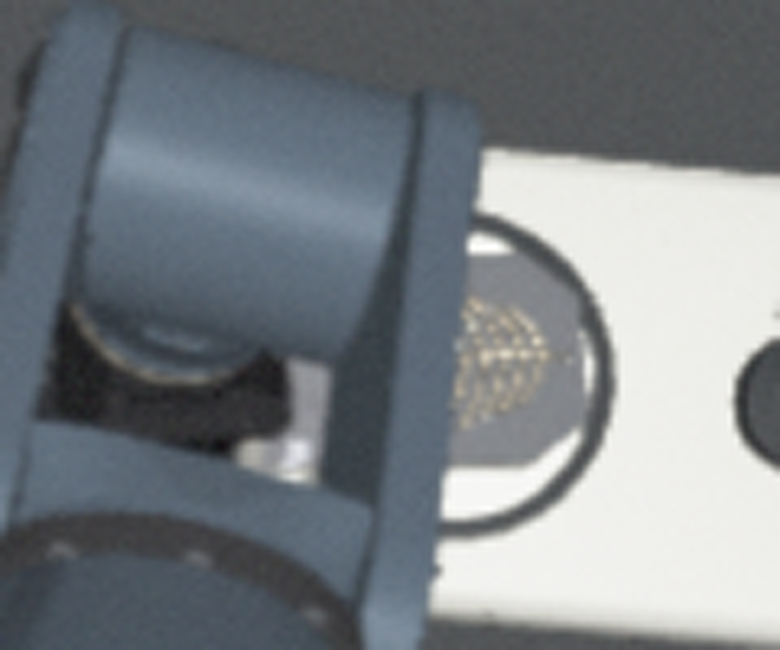

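View pics/s10.png

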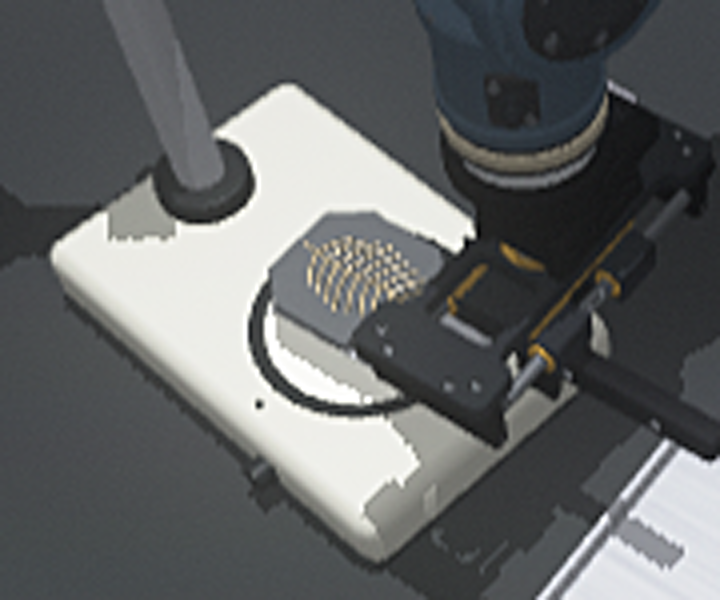

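>>> servo_tool:
  steps: [0, 0, 0, 0.006, 0, 0, 0, 0, 0.014, 0, 0, 0, 0, 0.021, 0, 0, 0, 0, 0.027, 0, 0, 0, 0, 0.031, 0, 0, 0, 0, 0.033, 0, 0, 0, 0, 0.034, 0, 0, 0, 0, 0.034, 0]

```text
time: 15.92
position: [0.6376, -0.0645, 0.2734]
tool_rot: [0.695, 0.719, 0.0, 0.0]
ft_force: [-0.2, -0.1, -3.0]
grip_width: 0.0148
```

```bash
python3 go.py a 0 0 .034 0;python3 - <<'E'
from h import *
o=get_obs();print(o["position"],o["tool_rot"],o["ft_force"],o["moment"])
c=camera("top");crop(c,"t11.png",300,140,420,240,6.5)
s=camera("scene");crop(s,"s11.png",100,90,280,240,4)
E
```

```text
cmd [ 0.6377 -0.0648  0.2735  2.0028]
[ 0.63756535 -0.06454096  0.27340554] [6.94609687e-01 7.19386789e-01 7.31468461e-05 1.56284330e-04] [-0.2486001  -0.12703994 -3.02551092] [ 0.33101269 -0.0929257  -0.02205516]
```

View pics/t11.png

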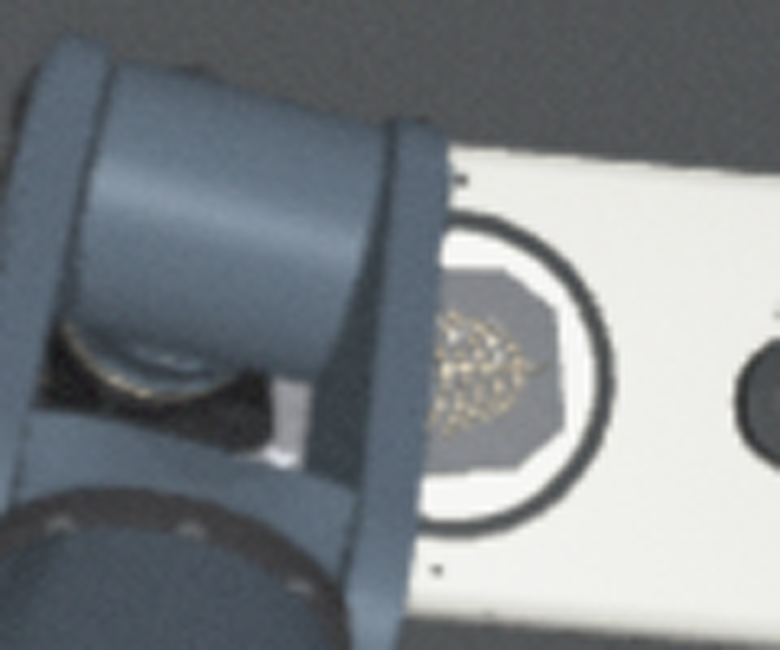

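View pics/s11.png

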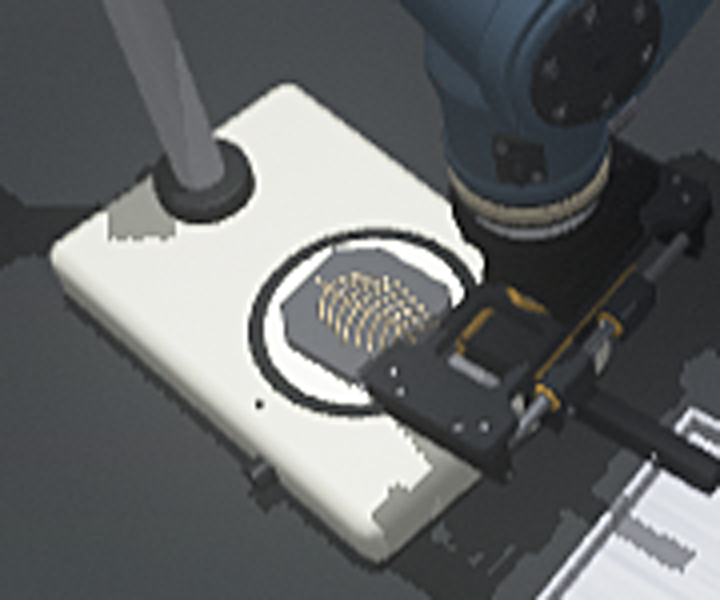

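>>> servo_tool:
  steps: [0, 0, 0, 0.002, 0, 0, 0, 0, 0.004, 0, 0, 0, 0, 0.005, 0, 0, 0, 0, 0.005, 0]

```text
time: 16.52
position: [0.6376, -0.0644, 0.2687]
tool_rot: [0.695, 0.719, 0.0, 0.0]
ft_force: [-0.1, 1.5, 0.5]
grip_width: 0.0152
```

```bash
python3 go.py a 0 0 .005 0;python3 - <<'E'
from h import *
o=get_obs();print(o["position"],o["ft_force"],o["moment"])
E
```

```text
cmd [ 0.6377 -0.0648  0.2685  2.0028]
[ 0.63764583 -0.06441932  0.26868918] [-0.07573793  1.54537773  0.54596852] [ 0.25177601 -0.01923628 -0.00221342]
```

>>> servo_tool:
  steps: [0, 0, 0, 0, 0, 0, 0, 0, 0, 0, 0, -0.0015, 0, -0.005, 0, 0, -0.003, 0, -0.009, 0, 0, -0.0045, 0, -0.014, 0, 0, -0.006, 0, -0.0185, 0, 0, -0.008, 0, -0.023, 0, 0, -0.01, 0, -0.0275, 0, 0, -0.01, 0, -0.0275, 0]
  force: 6

```text
time: 17.65
position: [0.6379, -0.0748, 0.2962]
tool_rot: [0.695, 0.719, 0.0, 0.0]
ft_force: [0.4, 0.3, -1.1]
grip_width: 0.0162
```

```bash
python3 go.py a -.01 0 -.0275 0;python3 - <<'E'
from h import *
o=get_obs();print(o["position"],o["ft_force"],o["moment"],o["grip_width"])
c=camera("top");crop(c,"t12.png",300,140,420,240,6.5)
s=camera("scene");crop(s,"s12.png",100,90,280,240,4)
cm=[*o["position"],2]
for p in (0,9): print((proj(s,spat(cm,p))-[100,90]+.5)*4)
E
```

```text
cmd [ 0.6381 -0.0748  0.296   2.0028]
[ 0.637936   -0.07476102  0.29622686] [ 0.37415019  0.29476797 -1.0640129 ] [-0.0018746  -0.09764079  0.01971311] 0.016198765945116024
[[255.5279856  305.80704767]
 [346.21335787 216.42802618]
 [302.28802867 261.98625143]
 [456.36231733 352.65507069]
 [697.95882618 435.91893792]]
[[279.12195126 341.29540985]
 [366.95827754 252.63847563]
 [324.67888807 297.93885959]
 [470.34426088 369.18996639]
 [693.53709622 416.87299866]]
```

View pics/t12.png

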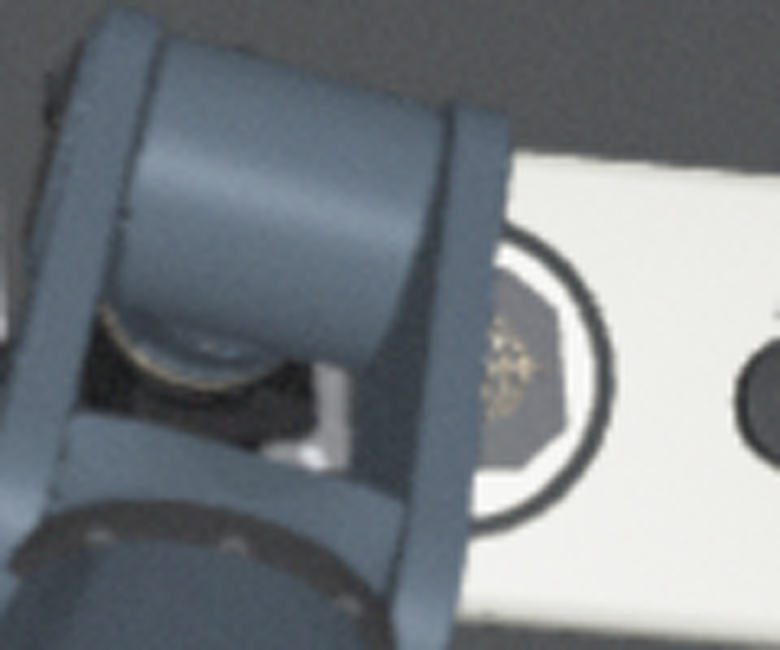

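View pics/s12.png

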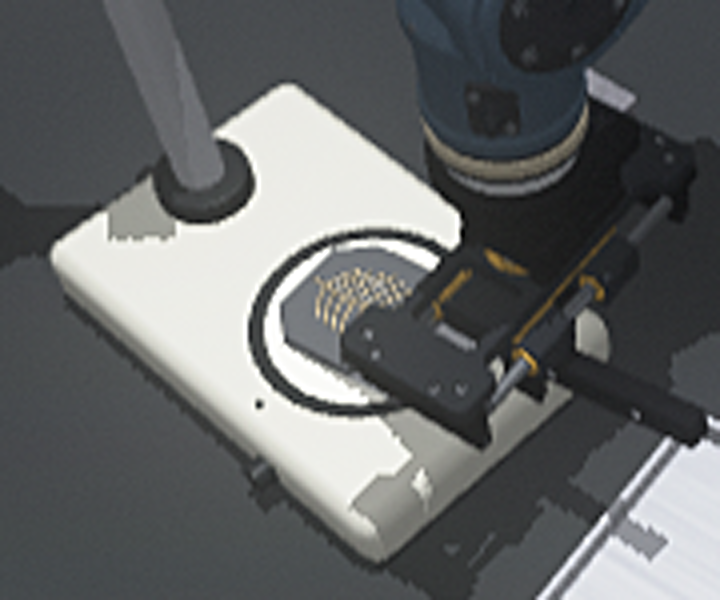

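>>> servo_tool:
  steps: [0, -0.0025, 0, -0.005, 0, 0, -0.005, 0, -0.01, 0, 0, -0.0075, 0, -0.0145, 0, 0, -0.0075, 0, -0.0145, 0]

```text
time: 18.25
position: [0.6382, -0.0823, 0.3109]
tool_rot: [0.695, 0.719, 0.0, 0.0]
ft_force: [-1.2, -0.0, -1.3]
grip_width: 0.0159
```

```bash
python3 go.py a -.0075 0 -.0145 0;python3 - <<'E'
from h import *
o=get_obs();print(o["position"],o["ft_force"],o["moment"],o["grip_width"])
s=camera("scene");crop(s,"s13.png",150,130,260,210,7)
E
```

```text
cmd [ 0.6384 -0.0823  0.3105  2.0028]
[ 0.63820101 -0.0822789   0.31085526] [-1.23094011 -0.04491826 -1.34147635] [ 0.05528523 -0.1450652   0.0006721 ] 0.015938349767907412
```

View pics/s13.png

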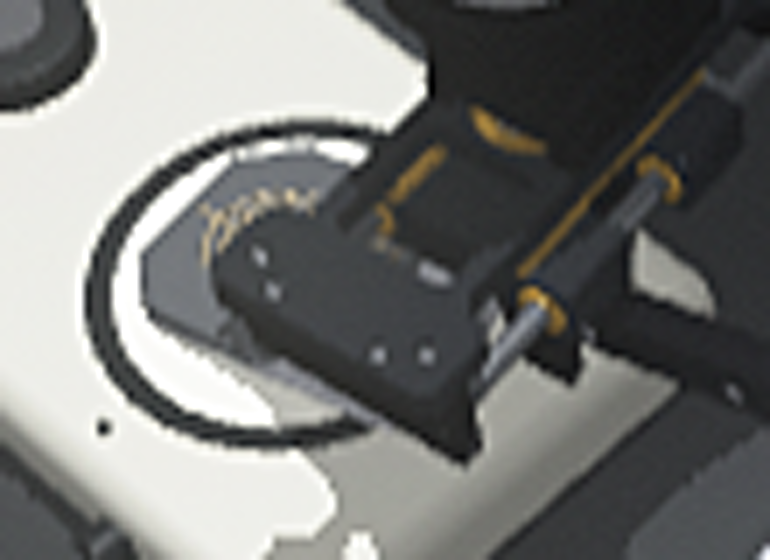

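>>> servo_tool:
  steps: [0, 0.004, 0, 0, 0, 0, 0.01, 0, 0, 0, 0, 0.016, 0, 0, 0, 0, 0.016, 0, 0, 0]

```text
time: 18.8
position: [0.6375, -0.065, 0.3102]
tool_rot: [0.694, 0.72, 0.0, -0.0]
ft_force: [0.1, 0.6, -0.7]
grip_width: 0.0159
```

```bash
python3 go.py a .016 0 0 0;python3 - <<'E'
from h import *
o=get_obs();print(o["position"],o["ft_force"],o["moment"],o["grip_width"])
s=camera("scene");crop(s,"s14.png",150,130,260,210,7)
E
```

```text
cmd [ 0.6378 -0.0663  0.3105  2.0028]
[ 0.63745222 -0.06503199  0.31019207] [ 0.08737055  0.63483676 -0.73984113] [ 0.17747873 -0.10036295 -0.00178493] 0.015932575861170462
```

View pics/s14.png

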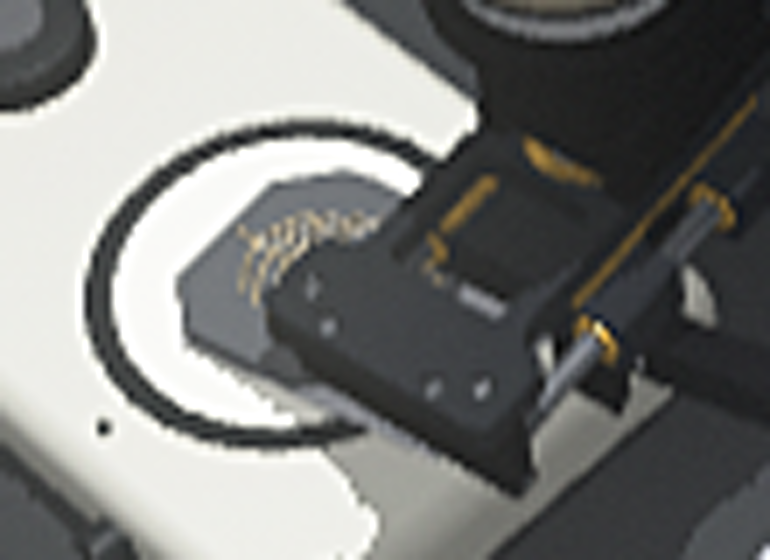

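>>> servo_tool:
  steps: [0, -0.004, 0, 0, 0, 0, -0.01, 0, 0, 0, 0, -0.016, 0, 0, 0, 0, -0.019, 0, -0.002, 0, 0, -0.022, 0, -0.005, 0, 0, -0.024, 0, -0.0085, 0, 0, -0.024, 0, -0.0085, 0]

```text
time: 19.73
position: [0.6385, -0.0904, 0.3192]
tool_rot: [0.695, 0.719, -0.0, 0.0]
ft_force: [-0.1, 0.6, -1.4]
grip_width: 0.0161
```

```bash
python3 go.py a -.024 0 -.0085 0;python3 - <<'E'
from h import *
o=get_obs();print(o["position"],o["ft_force"],o["moment"],o["grip_width"])
s=camera("scene");crop(s,"s15.png",150,130,260,210,7)
cm=[*o["position"],2]
for p in (13,17): print(spat(cm,p)[2],(proj(s,spat(cm,p))-[150,130]+.5)*7)
E
```

```text
cmd [ 0.6386 -0.0903  0.319   2.0028]
[ 0.63845433 -0.09035159  0.31916108] [-0.08069321  0.62200776 -1.37642419] [-0.04146224 -0.11384736  0.01184835] 0.016108258327149533
[ 0.6441827  -0.25439066  0.06595139] [[108.58690379 284.13313192]
 [264.51307221 129.01550999]
 [189.73191244 208.44130633]
 [438.35024403 316.18624618]
 [811.61770945 361.9519557 ]]
[ 0.64395157 -0.2477719   0.05471894] [[130.95873671 312.62867176]
 [284.78954025 157.79460039]
 [211.20444446 237.11865874]
 [450.83219311 328.92637641]
 [803.92535731 344.320279  ]]
```

View pics/s15.png

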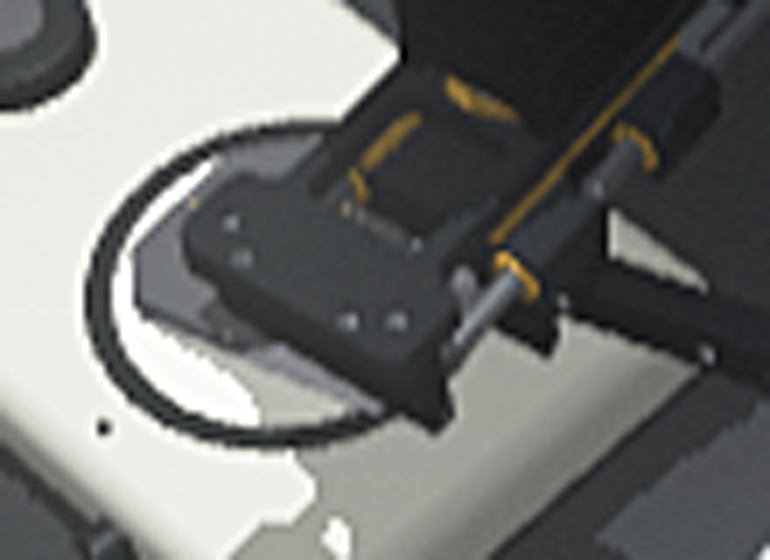

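>>> servo_tool:
  steps: [0, 0.008, 0, 0, 0, 0, 0.016, 0, 0, 0, 0, 0.016, 0, 0, 0]

```text
time: 20.15
position: [0.6377, -0.0727, 0.3187]
tool_rot: [0.694, 0.72, 0.0, -0.0]
ft_force: [0.5, 0.5, -0.3]
grip_width: 0.016
```

```bash
python3 go.py a .016 0 0 0;python3 - <<'E'
from h import *
o=get_obs();print(o["position"],o["ft_force"],o["moment"],o["grip_width"])
s=camera("scene");crop(s,"s16.png",150,130,260,210,7)
E
```

```text
cmd [ 0.6381 -0.0743  0.319   2.0028]
[ 0.63772475 -0.07271347  0.31873207] [ 0.51687594  0.49767286 -0.3472486 ] [ 0.22750651 -0.04617373 -0.02956444] 0.01600891101250953
```

View pics/s16.png

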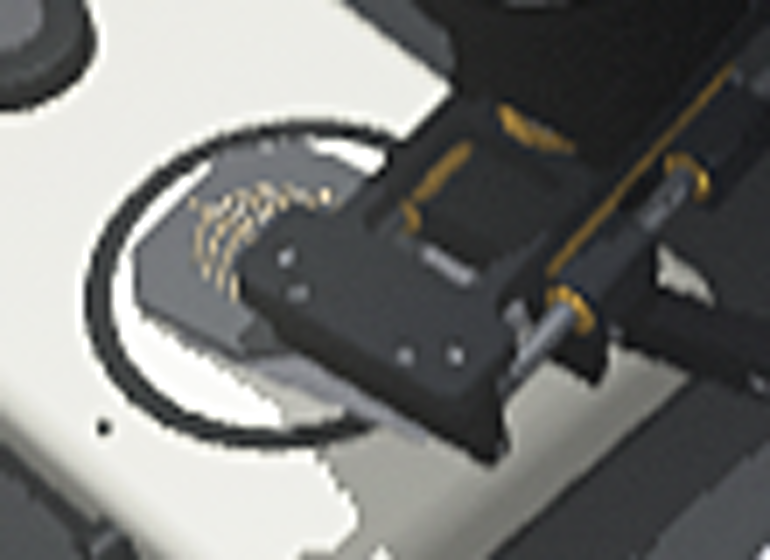

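>>> servo_tool:
  steps: [0, 0.008, 0, 0, 0, 0, 0.016, 0, 0, 0, 0, 0.024, 0, 0, 0, 0, 0.024, 0, 0, 0]

```text
time: 20.7
position: [0.6369, -0.049, 0.3188]
tool_rot: [0.694, 0.72, 0.0, -0.0]
ft_force: [0.3, 0.4, -0.4]
grip_width: 0.016
```

```bash
python3 go.py a .024 0 0 0;python3 - <<'E'
from h import *
o=get_obs();print(o["position"],o["ft_force"],o["moment"],o["grip_width"])
s=camera("scene");crop(s,"s17.png",150,130,260,210,7)
E
```

```text
cmd [ 0.6372 -0.0503  0.319   2.0028]
[ 0.63691087 -0.04899105  0.31878924] [ 0.32617549  0.42544203 -0.39481929] [ 0.27882028 -0.04475953 -0.01910393] 0.01597684377949361
```

View pics/s17.png

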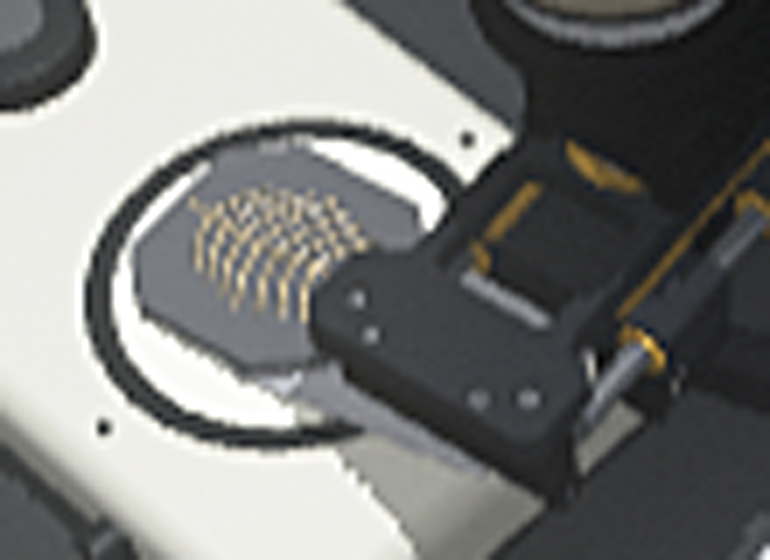

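>>> servo_tool:
  steps: [0, 0.008, 0, 0, 0, 0, 0.016, 0, 0, 0, 0, 0.024, 0, 0, 0, 0, 0.032, 0, 0, 0, 0, 0.04, 0, 0, 0, 0, 0.048, 0, 0, 0, 0, 0.056, 0, 0, 0, 0, 0.064, 0, 0, 0, 0, 0.072, 0, 0, 0, 0, 0.08, 0, 0, 0, 0, 0.08, 0, 0, 0]

```text
time: 22.12
position: [0.6341, 0.0307, 0.3188]
tool_rot: [0.694, 0.72, 0.0, -0.0]
ft_force: [-0.5, 0.4, -0.2]
grip_width: 0.0163
```

```bash
python3 go.py a .08 0 0 0;python3 - <<'E'
from h import *
o=get_obs();print(o["position"],o["ft_force"],o["moment"],o["grip_width"])
s=camera("scene");crop(s,"s18.png",150,130,290,235,5.5)
c=camera("top");crop(c,"t18.png",300,140,420,240,6.5)
cm=[*o["position"],2]
for p in (12,17,20): print(spat(cm,p)[2],(proj(s,spat(cm,p))-[150,130]+.5)*5.5)
E
```

```text
cmd [0.6344 0.0296 0.319  2.0028]
[0.63410844 0.03074973 0.31875603] [-0.46365917  0.39177217 -0.23492318] [ 0.06621728 -0.07070988 -0.03007105] 0.01633582979617425
[ 0.63989028 -0.13482033  0.06842455] [[304.43582169 353.38069243]
 [423.39739759 222.10097087]
 [366.1246381  288.97767739]
 [583.89192692 387.94855202]
 [934.16297776 455.21196018]]
[ 0.63960568 -0.12667059  0.05431389] [[324.53227404 380.86609232]
 [441.46079598 250.00676951]
 [385.37820256 316.7294979 ]
 [595.91088324 400.58694782]
 [929.03243299 438.66693784]]
[ 0.63941469 -0.12120131  0.04620777] [[337.35590934 397.28940582]
 [453.11538645 266.61528461]
 [397.71724314 333.27167492]
 [603.44087915 408.0378594 ]
 [924.99131019 428.31589997]]
```

View pics/s18.png

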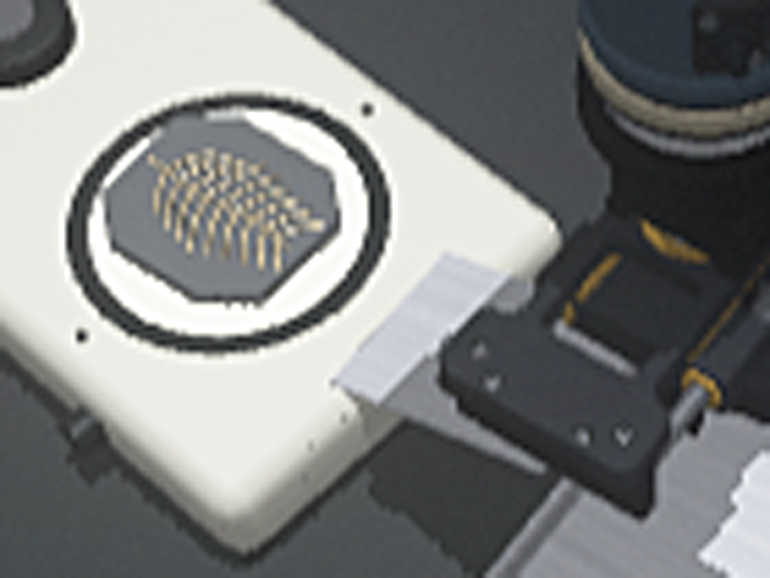

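View pics/t18.png

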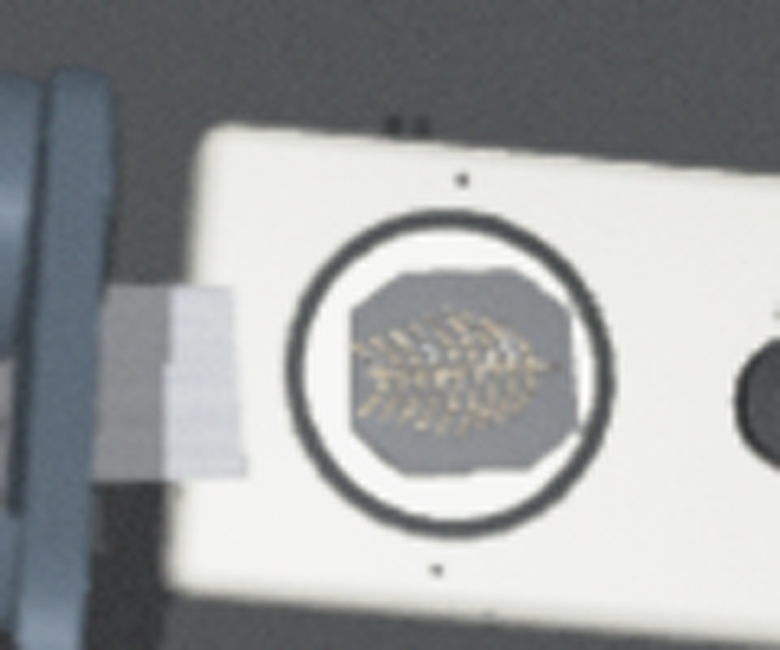

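```bash
python3 go.py .4723 .0657 .359 -6.8 .4723 .0657 .280 -6.8
```

```text
[ 0.0417 -0.1608 -0.04    0.1536]
[ 0.0417 -0.1608  0.039   0.1536]
```

>>> servo_tool:
  steps: [0, 0, 0, 0, 0, 0, 0, 0, -0.005, 0, 0, 0, 0, -0.02, 0, 0, 0.005, -0.01, -0.035, 0.01, 0, 0.01, -0.03, -0.04, 0.03, 0, 0.015, -0.06, -0.04, 0.06, 0, 0.02, -0.09, -0.04, 0.09, 0, 0.026, -0.12, -0.04, 0.12, 0, 0.03, -0.145, -0.04, 0.14, 0, 0.03, -0.161, -0.04, 0.1535, 0, 0.03, -0.161, -0.04, 0.1535]
  force: 50

```text
time: 23.6
position: [0.4707, 0.0547, 0.3598]
tool_rot: [0.748, 0.664, 0.0, -0.0]
ft_force: [0.3, -0.2, -1.3]
grip_width: 0.0151
```

```bash
python3 go.py a .03 -.161 -.04 .1535 .4723 .0657 .272 -6.8;python3 - <<'E'
from h import *
o=get_obs();print(o["position"],o["ft_force"],o["moment"],o["grip_width"])
s=camera("scene");crop(s,"s19.png",200,80,400,230,4)
cm=[*o["position"],-6.8]
for p in (13,17,20): print(spat(cm,p)[2],(proj(s,spat(cm,p))-[200,80]+.5)*4)
E
```

```text
cmd [ 0.4725  0.054   0.359  -6.7921]
[ 0.0116 -0.0016  0.087   0.0001]
[0.47074871 0.05467887 0.35981099] [ 0.31319989 -0.24664669 -1.27911177] [ 0.1015396  -0.13187739  0.04421495] 0.015117539176150031
[ 0.451314   -0.10830555  0.10660129] [[249.87377014 220.86857952]
 [340.61271269 147.11608861]
 [296.40007359 185.49868573]
 [443.27942154 257.37342961]
 [697.14129798 292.52925475]]
[ 0.45209816 -0.10172935  0.09536884] [[258.18711383 239.29276691]
 [347.94581305 165.54391081]
 [304.32789162 203.94942972]
 [448.92386887 265.69098115]
 [696.01289979 281.0122503 ]]
[ 0.45274614 -0.09629524  0.08726273] [[264.94519157 253.02605711]
 [354.00303756 179.24884635]
 [310.81214523 217.682314  ]
 [453.38881394 271.81515754]
 [694.58218978 272.10247645]]
```

View pics/s19.png

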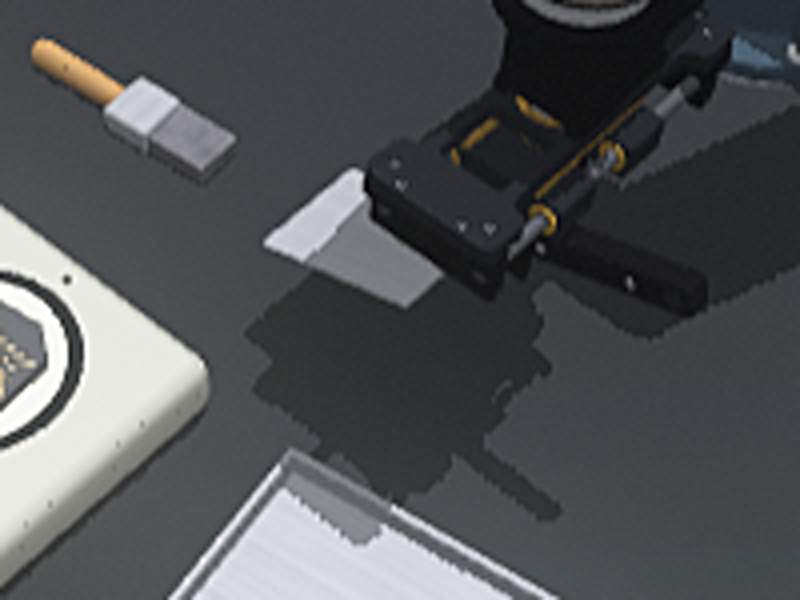

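>>> servo_tool:
  steps: [0, 0.004, -0.001, 0.025, 0, 0, 0.01, -0.001, 0.055, 0, 0, 0.0115, -0.001, 0.08, 0, 0, 0.0115, -0.001, 0.09, 0, 0, 0.0115, -0.001, 0.09, 0]

```text
time: 24.28
position: [0.4732, 0.0657, 0.2686]
tool_rot: [0.748, 0.664, -0.0, -0.0]
ft_force: [0.4, -0.2, -1.7]
grip_width: 0.0155
```

>>> servo_tool:
  steps: [0, 0, 0, 0.005, 0, 0, 0.004, 0, 0.012, 0, 0, 0.0085, 0, 0.019, 0, 0, 0.0125, 0, 0.0275, 0, 0, 0.0165, 0, 0.0365, 0, 0, 0.0195, 0, 0.0455, 0, 0, 0.021, 0, 0.05, 0, 0, 0.0225, 0, 0.0545, 0, 0, 0.0225, 0, 0.0545, 0, 0, 0.0225, 0, 0.0545, 0]
  force: 6

```text
time: 25.52
position: [0.4752, 0.0881, 0.2143]
tool_rot: [0.748, 0.664, -0.0, -0.0]
ft_force: [-0.1, -0.3, -1.8]
grip_width: 0.0159
```

```bash
python3 go.py a .0115 -.001 .09 0; python3 go.py a .0225 0 .0545 0; python3 - <<'E'
from h import *
o=get_obs();print(o["position"],o["ft_force"],o["moment"],o["grip_width"])
s=camera("scene");crop(s,"s20.png",200,80,400,230,4)
cm=[*o["position"],-6.8]
for p in (0,3): print(spat(cm,p)[2],(proj(s,spat(cm,p))-[200,80]+.5)*4)
E
```

```text
cmd [ 0.4729  0.0655  0.269  -6.7921]
cmd [ 0.4755  0.0879  0.2145 -6.7921]
[0.47522706 0.08805118 0.21433811] [-0.102792   -0.29317968 -1.75689593] [ 0.00917778 -0.07230588  0.01819607] 0.01594232781273269
[ 4.53914350e-01 -9.06826080e-02  3.38106319e-04] [[272.96291333 346.21735193]
 [355.52705627 274.91308692]
 [314.81476407 311.54903524]
 [449.58207774 411.09747645]
 [684.61984382 517.46903934]]
[ 0.4542534  -0.08783927 -0.00901384] [[276.18317834 357.21022398]
 [358.08685322 286.07777332]
 [317.78607011 322.67484145]
 [452.38751682 416.49243087]
 [685.72121532 512.07569876]]
```

View pics/s20.png

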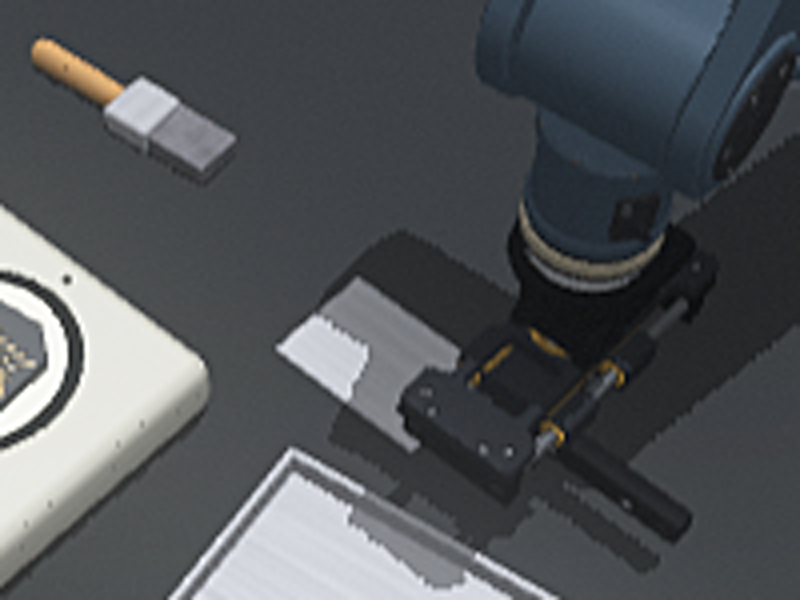

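>>> servo_tool:
  steps: [0.0, 0, 0, 0.001, 0, 0.016, 0, 0, 0.001, 0, 0.02, 0, 0, 0.001, 0, 0.03, 0, 0, 0.001, 0, 0.05, 0, 0, 0.001, 0, 0.07, 0, 0, 0.001, 0, 0.08, 0, 0, -0.01, 0, 0.08, 0, 0, -0.05, 0, 0.08, 0, 0, -0.1, 0, 0.08, 0, 0, -0.15, 0, 0.08, 0, 0, -0.15, 0]

```text
time: 26.95
position: [0.4762, 0.0882, 0.3686]
tool_rot: [0.748, 0.664, 0.004, 0.004]
ft_force: [-0.8, -0.5, -0.0]
grip_width: 0.0792
```

```bash
python3 - <<'E'
from h import *
o=get_obs();print(o["time"],o["position"],o["ft_force"],o["grip_width"])
s=camera("scene");cv2.imwrite("pics/s21.png",s["pixels"])
c=camera("top");cv2.imwrite("pics/t21.png",c["pixels"])
E
```

```text
26.95 [0.47620157 0.08823154 0.36859188] [-0.77111568 -0.53597658 -0.00101539] 0.07917700494701521
```

View pics/s21.png

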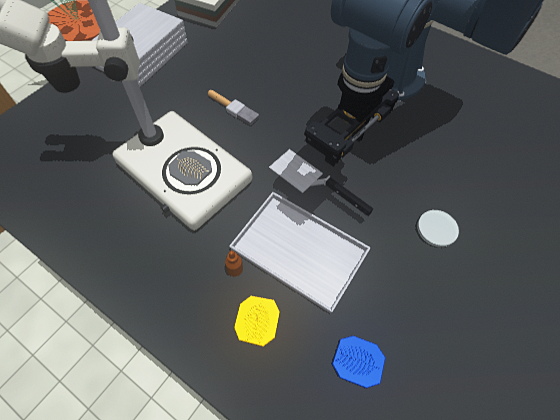

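View pics/t21.png

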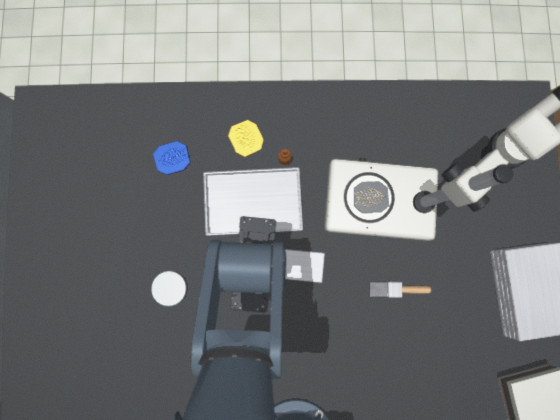

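```bash
python3 - <<'E'
from h import *
c=camera("top")
f=lambda P:[((x+.5)/6.5-.5+300,(y+.5)/6.5-.5+140) for x,y in P]
print(ray(c,f([(464,371)]),.0625),ray(c,f([(450.5,373)]),.055))
from rig import hand_in; print(hand_in())
E
```

```text
[[ 0.64211399 -0.21697017  0.0625    ]] [[ 0.64244088 -0.21311843  0.055     ]]
the job is handed in; nothing more can be done
None
```

The slate slab now lies flat on the round white stage plate, and the spatula is back flat on the bench. I handed the job in at about 27 s of the 64 s allowed.

- **Picking up:** I slid the blade under the slab against the tray's end rim and lifted the slab out lying on the blade.
- **Placing:** I set the blade on the stage and tilted it tip-down inside a loose grip so the slab would slide off.
    - At 14° the slab moved back about 16 mm with the blade, so I pushed it forward again. At about 17° the blade came out cleanly and the slab stayed put.
    - That tilt is above the roughly 13° at which the slab was said to be safe from sliding, but I measured no drop. No finger touched the slab.
- **Final position:** In the last top-camera measurement the slab's middle was about 4 mm from the stage centre. It lies wholly within the white plate.
- **Spatula:** It lies flat where it started, clear of the tray and the microscope. The gripper is open above it and touches nothing.
- **Other things:** In the last pictures the dish, bottle, brush and the coloured look-alikes appear where they were.
- **Contact with the tray:** While going into the tray, the spatula's neck pressed lightly on the rim, with 6–8 N at the wrist. I moved it forward to relieve this.

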